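# Make up the changeover kit in the set-up tray

### The arm

A 7-joint arm with a two-finger parallel gripper is mounted at the origin on a cart in front of the work surface, level with it; the furniture and walls round the work are solid. World frame = base frame: x ahead of the robot, y to its left, z up, the work surface at z = 0. Lengths are in mm, angles in rad, forces in N, time in s.
With the tool pointing down it reaches from about 350 to 900 mm from the base axis. Payload 19.9 kg.
Tool frame: the origin (TCP) lies on the centre line of the jaws, within the pads' length; the fingertips stand 17 mm ahead of it and the grasp point (between the pads) lies 2 mm behind it; z points along the fingers, y is the direction in which the jaws open and shut (so a half turn about z gives the same grasp; the last joint's range is limited). The gripper opens to 85 mm and grips with 20 to 120 N. Pads are 22 mm wide; open, the fingers measure 114 mm over their backs; the gripper's body (76 mm by 85 mm) begins 54 mm behind the grasp point. The pads swing forward as they close: fully open they stand 13 mm farther back than shut.
Start: joints at [-1.161, 0.417, -0.01, 1.614, 0.005, 1.111, -0.053], TCP at [272.291, 562.549, 248.26] pointing down, gripper open.
Joint ranges: [-2.81, 2.81], [-0.39, 2.02], [-1.27, 1.25], [0.06, 2.57], [-1.19, 4.33], [0.19, 2], [-2.82, 2.82]. Speed limits (rad/s): [1.89, 1.89, 2.39, 2.39, 3.01, 3.01, 3.01].

### API

Orientations are given as a unit quaternion [w, x, y, z].
In Python, from rig import bot gives the robot as it stands.
- The arm moves only by the tool arm_command, never from a script. Its argument "motion" is a list of rows, each a list of 5 numbers: the shift along the tool's x, y, z in m, then the turn about the tool's z in degrees, then the opening in per cent of the stroke, from 0 (shut) to 100 (fully open). A call has exactly 10 rows; each row is the pose to reach, as a shift and turn from the pose commanded when the call began, along the tool's axes at that moment; what a row does not reach only later rows make up. A row lasts 1/8 s, in which the tool goes at most 62.5 mm and 10.7 degrees, less where a joint would pass 70% of its speed; a pose out of reach is approached as far as the arm can. A call with a gripper value outside its range is refused whole. The fingers move at their own pace and stop on an object; the grip force is fixed at half the most. Time passes only in rows, so rows that repeat a pose let the fingers close, or fill a call up. It gives the time, the measured TCP pose, the force and the opening at its end, in the units of the state.
- bot.sense(): the state, without advancing time (a new reading comes with each control period).
- bot.capture(name): name is "scene" or "top" or "wrist"; returns a dict with "img" (420x560x3 uint8, blue, green, red), "mtx" (3x3 intrinsics, pixels), "rvec" (rotation vector, rad) and "tvec" (3), from world to camera coordinates, as OpenCV has them. Camera axes: x right, y down, z forward; pixel columns grow to the right and rows downward; lengths in mm; the calibration is good to about 2 mm. The wrist camera is an equidistant fisheye: a pixel r from the principal point sees the ray r / f radians off the axis. A picture is of the moment at which its call begins. There is no depth.
- bot.job_done(): hands the job in, once; it reports no verdict.
Trained networks look in the newest picture that a camera, given by its name, has taken for a name from the list of things; names that differ only in an ending like _2 or _b are one class to them, and where a whole thing is asked for, a point or a joint stands for the part that bears it (a point fixed in the world has none). Each returns a list of dicts, best first, with "p" (0 to 1); they miss things now and then, are a little off and sometimes report something else, mostly with a low value. They report only what shows in the picture. A call takes as long as a camera call.
- bot.boxes_of(camera, query): "at" ([x, y, z] in mm, in world coordinates, good to about 4 mm: the middle of the surface that is visible of it).
- bot.masks_of(camera, query): "mask" (420x560 bool, what is visible of it).
The state is a dict: "clock": time; "joint_positions": joint angles; "dq": joint speeds; "tau": joint torques, N m; "ee_pos": TCP position; "ee_rot": TCP orientation; "force": force on the tool from outside, world axes, zero at the start; "moment": the same for the moment, N m; "opening": finger opening in mm.
Only numpy, scipy, OpenCV 4.12 (cv2) and the standard library are available. Lean on these libraries where they do the work, as an engineer would, in place of code of your own. Each camera call takes 0.05 s, during which the arm holds its last target.

### The job

The line changes over to dark green bottles with gold collars: make up the kit in the set-up tray. Stand the plain dark green bottle in the oblong recess, the gold collar upright in the square recess and the spindle pin upright in the round cup, and lay the red screwdriver in the long recess with its handle in the wide end, each right down on its floor. The pale green bottle and the ivory collar belong to another run: leave them standing where they are.

Things in the scene. Friction and masses are not known exactly. Their poses are not given: they have to be found in the camera images.
- dark_bottle_mid (a point): Plain dark green empty bottle standing on the table, no print, 46 x 68 x 198 mm tall, 45 g. The point is its centre, 99 mm above its base; x runs across its 46 mm width, y across its 68 mm width, z up to the mouth. Straight sides to 155 mm above the base, then a sloping shoulder; the neck, 24 to 28 mm in diameter, reaches from 173 to 198 mm and can be gripped from above.
- pale_bottle_mid (a point): Plain pale green bottle, same shape and size as the dark one and also loose: a look-alike of another shade, which stays where it stands. The point is its centre, 99 mm above its base; axes as for the dark bottle. A tall lever press stands behind, to the right of the bottles; its ball lever reaches forward to x = 0.61 m at y = -0.04 m, 0.44 to 0.48 m above the table.
- gold_collar_mid (a point): Gold-coloured pump collar standing on the table: a round cap with a flat base 28 mm in diameter, straight-sided to 14 mm above its base, with a narrower knob on top; 34 mm tall, 12 g. The point is its centre, 17 mm above its base; z up.
- ivory_collar_mid (a point): Ivory (off-white) pump collar, same shape and size as the gold one and also loose: a look-alike of another finish, which stays where it stands. The point is its centre, 17 mm above its base; z up.
- spindle_pin_mid (a point): Steel spindle pin standing upright on its round foot: foot 26 mm in diameter and 21 mm tall, above it a straight shaft 14 mm in diameter; 110 mm tall in all, 80 g. The point is its centre, on the axis, 55 mm above its base; z up.
- red_driver_grip (a point): Screwdriver with a red handle lying flat on the table, 190 mm long, 70 g. The point is the middle of the handle on its axis, about 12 mm above what it lies on, near the centre of mass; the handle (27 mm thick) runs 46 mm either way along y, then the steel shaft (8 mm thick) on to the tip, 140 mm from the point along -y. It may roll, so z need not point up.
- bottle_nest_floor (a point): Bottle insert: black slab 100 x 88 mm with an oblong blue-floored recess, 84 mm (x) by 62 mm (y), 6 mm deep; the bottle's 68 mm width lies along x. The point is the middle of the recess floor, 13.5 mm above the table; x and y run along the 100 mm and 88 mm sides, z up. Fixed; its top, 19.5 mm above the table, is level with the rim of the aluminium tray (178 x 288 mm) at the robot's right.
- collar_nest_floor (a point): Tray insert for the collar: black slab 100 x 88 mm with a square blue-floored recess 44 x 44 mm, 6 mm deep. The point is the middle of the recess floor, 13.5 mm above the table; x and y run along the 100 mm and 88 mm sides, z up. Fixed; its top, 19.5 mm above the table, is level with the rim of the aluminium tray (178 x 288 mm) at the robot's right.
- pin_nest_floor (a point): Tray insert for the pin: black slab 100 x 88 mm with an open grey round cup, 43 mm inside, 4 mm wall, rim 30 mm above its blue floor. The point is the middle of the cup floor, 13.5 mm above the table; x and y run along the 100 mm and 88 mm sides, z up. Fixed; its top, 19.5 mm above the table, is level with the rim of the aluminium tray (178 x 288 mm) at the robot's right.
- driver_nest_handle (a point): Long tray insert nearest the robot, for the screwdriver: black slab 62 x 272 mm, blue-floored recess 6 mm deep, wide end 45 x 110 mm for the handle, then a slot 28 x 99 mm for the shaft. The point is on the floor where the handle's middle belongs, 13.5 mm above the table; y runs from slot to wide end (the tip points to -y), x across, z up. Fixed, level with the tray rim.

How it is judged:
By the outcome, as a careful person would: the job done as asked, in the order asked, and still so for the second after the job is handed in, with the robot touching nothing.
It also fails if it takes over 128 s, if anything falls off the work surface, if the arm or the gripper's body presses on something with over 40 N, if the wrist force passes 120 N, or if a joint passes its speed limit or range.

## Working session

There is one attempt and no reset: what is moved stays moved. The work goes in short steps, Python scripts to look and compute and a tool call to move; the robot and the scene stay as the last step left them, time stands still between calls to the robot, and variables do not carry over. Pictures are saved under pics/ and viewed, and the job is handed in when it is done.

Besides the shell and the picture viewer there is one more tool, called as name([rows], argument=value, ...), one row to a line, values as JSON. arm_command: Moves the arm, as the interface text tells. Its arguments: {"type":"object","properties":{"motion":{"type":"array"}},"required":["motion"]}

```bash
ls; mkdir -p pics
python3 - <<'E'
from rig import bot
import cv2
s=bot.sense();print(s)
for n in("scene","top","wrist"):
    c=bot.capture(n);cv2.imwrite(f"pics/{n}0.png",c["img"]);print(n,c["mtx"],c["rvec"],c["tvec"])
    for q in ["dark_bottle_mid","pale_bottle_mid","gold_collar_mid","ivory_collar_mid","spindle_pin_mid","red_driver_grip","bottle_nest_floor","collar_nest_floor","pin_nest_floor","driver_nest_handle"]:
        print(q,[( [round(float(v)) for v in d["at"]],round(float(d["p"]),2)) for d in bot.boxes_of(n,q)])
print(bot.sense()["clock"])
E
```

```text
pics
{'clock': 0.0, 'joint_positions': array([-1.16151574,  0.41798531, -0.01027736,  1.61416739,  0.00470435,
        1.11072541, -0.05301465]), 'dq': array([ 3.36472273e-04,  7.21688435e-04, -2.03688744e-03,  1.35267320e-03,
       -1.87021191e-05,  1.33998162e-04, -7.29638382e-04]), 'tau': array([-2.66098075e-03, -8.64449072e+01,  6.77055605e-01, -4.34908211e+01,
        1.89968135e-02,  7.44948018e-03, -1.37759901e-05]), 'ee_pos': array([272.17115714, 562.25718152, 247.65616157]), 'ee_rot': array([-8.80870387e-05,  2.23500371e-01,  9.74703640e-01, -6.24924278e-04]), 'force': array([0.01004838, 0.38898925, 0.14008657]), 'moment': array([ 0.04043662, -0.02889739,  0.05303699]), 'opening': 85.32313022533083}
scene [[441.51395237   0.         273.75864667]
 [  0.         441.51395237 206.71892662]
 [  0.           0.           1.        ]] [ 1.12893606 -2.00243234  1.2652822 ] [222.62572423 288.75427508 762.12914092]
dark_bottle_mid [([563, 91, 98], 0.69)]
pale_bottle_mid [([550, 216, 92], 0.88)]
gold_collar_mid [([451, 172, 18], 0.57)]
ivory_collar_mid []
spindle_pin_mid [([458, -30
[... 648 characters left out ...]
)]
red_driver_grip [([379, 316, 20], 0.8)]
bottle_nest_floor [([515, -323, 11], 0.92)]
collar_nest_floor [([518, -145, 18], 0.72)]
pin_nest_floor [([513, -236, 21], 0.75)]
driver_nest_handle [([432, -236, 18], 0.9), ([380, 318, 20], 0.45)]
wrist [[325.1922621    0.         275.79758228]
 [  0.         325.1922621  205.9177939 ]
 [  0.           0.           1.        ]] [-2.45652139 -1.5409442  -0.21323597] [-625.24728943  -35.52013013  378.30477039]
dark_bottle_mid []
pale_bottle_mid []
gold_collar_mid [([449, 173, 16], 0.56)]
ivory_collar_mid []
spindle_pin_mid []
red_driver_grip []
bottle_nest_floor [([449, 172, 14], 0.45)]
collar_nest_floor []
pin_nest_floor []
driver_nest_handle []
1.65
```

View pics/scene0.png

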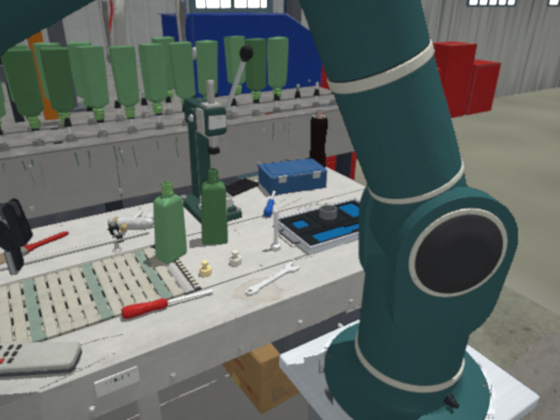

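View pics/top0.png

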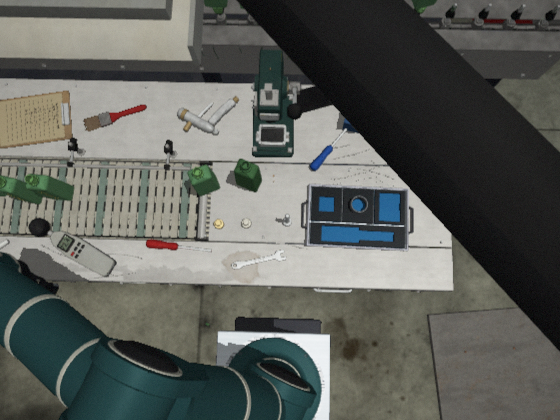

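View pics/wrist0.png

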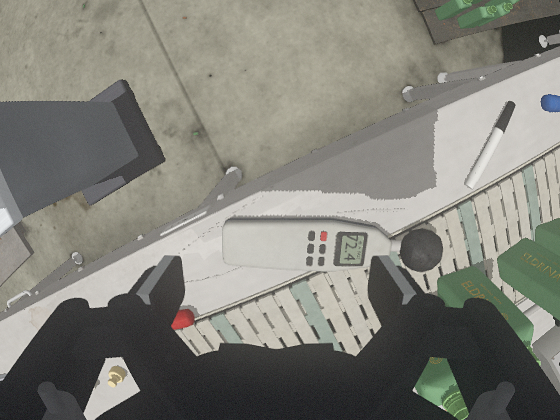

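```bash
cat > h.py <<'E'
import numpy as np, cv2
from rig import bot
from scipy.spatial.transform import Rotation as R
def proj(c,P):
    P=np.atleast_2d(np.array(P,float))
    if c.get("fish"):
        return cv2.fisheye.projectPoints(P.reshape(-1,1,3),c["rvec"],c["tvec"],c["mtx"],np.zeros(4))[0].reshape(-1,2)
    return cv2.projectPoints(P,np.array(c["rvec"],float),np.array(c["tvec"],float),np.array(c["mtx"]),None)[0].reshape(-1,2)
def cap(n):
    c=bot.capture(n); c["fish"]=n=="wrist"
    for k in("rvec","tvec"): c[k]=np.array(c[k],float).reshape(3,1)
    c["mtx"]=np.array(c["mtx"],float); return c
def unproj(c,uv,z):
    uv=np.array(uv,float).reshape(-1,2)
    K=c["mtx"]; xy=(uv-K[:2,2])/K[0,0]
    if c.get("fish"):
        r=np.linalg.norm(xy,axis=1,keepdims=True); d=np.hstack([xy/r*np.sin(r),np.cos(r)])
    else: d=np.hstack([xy,np.ones((len(xy),1))])
    Rm=cv2.Rodrigues(c["rvec"])[0]; o=(-Rm.T@c["tvec"]).ravel(); d=d@Rm
    z=np.broadcast_to(z,len(d)); t=(z-o[2])/d[:,2]; return o+t[:,None]*d
def crop(c,name,x0,y0,x1,y1,s):
    cv2.imwrite(name,cv2.resize(c["img"][y0:y1,x0:x1],None,fx=s,fy=s,interpolation=cv2.INTER_CUBIC))
def pose():
    s=bot.sense(); q=s["ee_rot"]; Rm=R.from_quat([q[1],q[2],q[3],q[0]]).as_matrix()
    return s,np.array(s["ee_pos"]),Rm
def plan(target,jawdir=None):
    """shift in tool axes (mm), turn deg so tool y lies along jawdir (deg in world, mod 180)"""
    s,p,Rm=pose(); d=Rm.T@(np.array(target)-p)
    ty=np.degrees(np.arctan2(Rm[1,1],Rm[0,1])); 
    out="shift m %s"%np.round(d/1000,4)
    if jawdir is not None:
        a=(jawdir-ty+90)%180-90; out+=" turn(tool z down) %.1f or %.1f"%(-a,-a+(180 if a>0 else -180))
    print("clk %.2f"%s["clock"],"pos",np.round(p,1),"toolY deg %.1f"%ty,"tilt z",np.round(Rm[:,2],3),"open %.1f"%s["opening"],"F",np.round(s["force"],1),"q7 %.2f"%s["joint_positions"][6]); print("  to",np.round(target,1),out)
E
python3 - <<'E'
from h import *
c=cap("top"); np.save("pics/top.npy",c,allow_pickle=True)
crop(c,"pics/t1.png",140,145,300,265,5)
crop(c,"pics/t2.png",290,170,420,260,6)
s=cap("scene"); np.save("pics/scene.npy",s,allow_pickle=True)
crop(s,"pics/s1.png",110,150,300,290,4.2)
crop(s,"pics/s2.png",110,270,230,330,6)
E
```

```text
(no output)
```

View pics/t1.png

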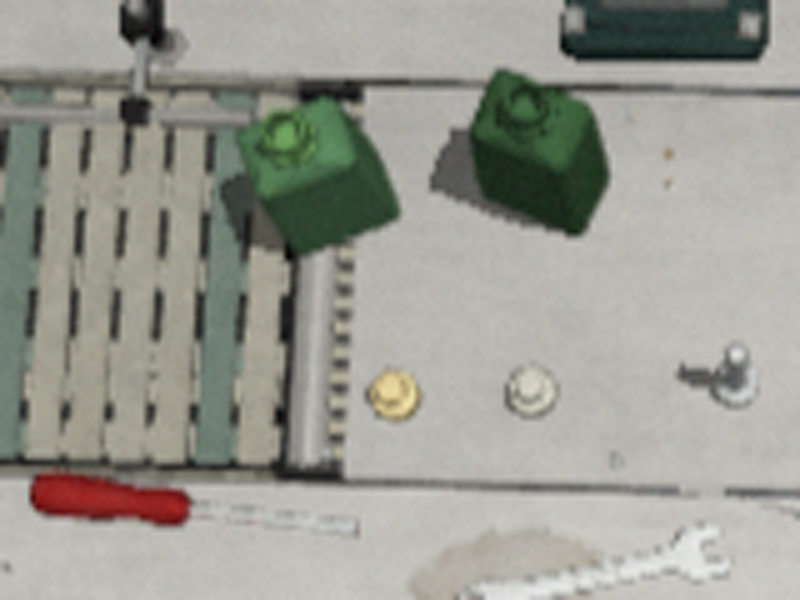

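View pics/t2.png

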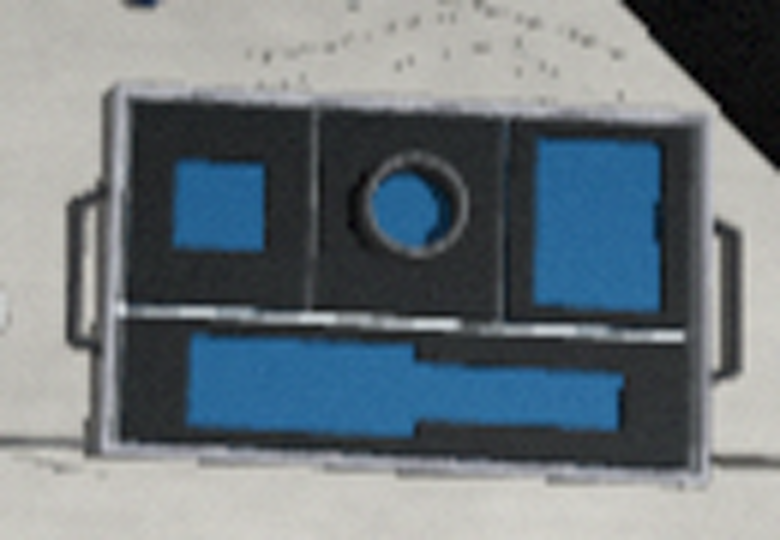

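View pics/s1.png

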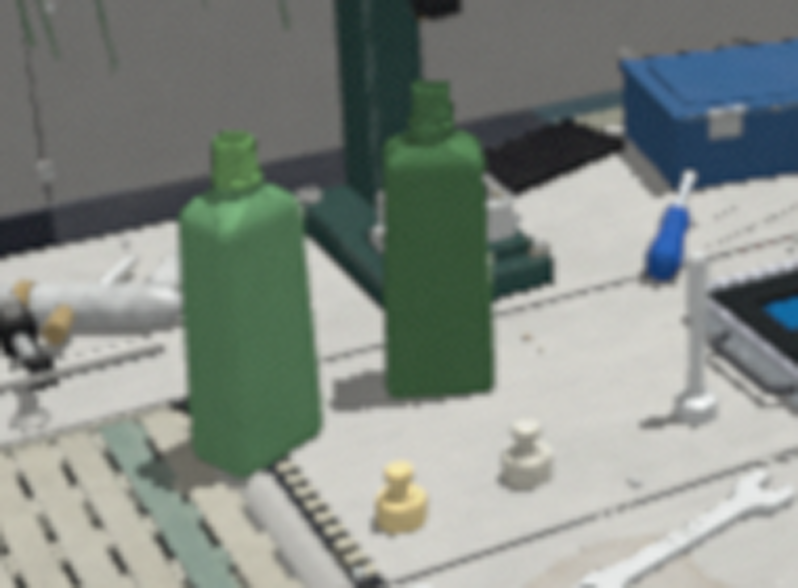

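```bash
cat > fit.py <<'E'
from h import *
from scipy.optimize import minimize
T=np.load("pics/top.npy",allow_pickle=True).item(); S=np.load("pics/scene.npy",allow_pickle=True).item()
def circ(r,z,n=24):
    a=np.linspace(0,2*np.pi,n,endpoint=False); return np.c_[r*np.cos(a),r*np.sin(a),0*a+z]
def box(a,b,z): return np.array([[i*a/2,j*b/2,z] for i in(-1,1) for j in(-1,1)],float)
rr=lambda z,k=7:np.vstack([box(46,68-2*k,z),box(46-2*k,68,z)])
MODELS={"bottle":[np.vstack([rr(0),rr(155)]),np.vstack([rr(155),circ(13,173)]),np.vstack([circ(14,173),circ(13,198)])],
 "collar":[np.vstack([circ(14,0),circ(14,14)]),np.vstack([circ(8,14),circ(8,34)])],
 "pin":[np.vstack([circ(13,0),circ(13,21)]),np.vstack([circ(7,21),circ(7,110)])],
 "driver":[]}
SS=4
def render(c,parts,x,y,a):
    ca,sa=np.cos(a),np.sin(a);M=np.array([[ca,-sa,0],[sa,ca,0],[0,0,1]])
    im=np.zeros((420*SS,560*SS),np.uint8)
    for P in parts:
        p=proj(c,P@M.T+[x,y,0]); p=(p+.5)*SS
        cv2.fillConvexPoly(im,cv2.convexHull(p.astype(np.float32)).astype(np.int32),1)
    return cv2.resize(im.astype(np.float32),(560,420),interpolation=cv2.INTER_AREA)
def fit(parts,obs,x0,yaw=True):
    def cost(v):
        e=0
        for c,m in obs:
            r=render(c,parts,v[0],v[1],v[2]/20 if yaw else 0); e+=np.abs(r-m).sum()/m.sum()
        return e
    best=None
    for a in ([0,.5,1,1.57,2.1,2.6] if yaw else [0]):
        st=np.array([x0[0],x0[1],a*20]); r=minimize(cost,st,method="Nelder-Mead",options=dict(initial_simplex=[st,st+[8,0,0],st+[0,8,0],st+[0,0,5]],xatol=.1,fatol=1e-4))
        if best is None or r.fun<best.fun: best=r
    return best.x[:2],np.degrees(best.x[2]/20)%180 if yaw else 0,best.fun
E
python3 - <<'E'
from fit import *
for n in("top","scene"): bot.capture(n)
for q,k,x0 in [("dark_bottle_mid","bottle",(566,85)),("pale_bottle_mid","bottle",(553,208)),("gold_collar_mid","collar",(450,170)),("ivory_collar_mid","collar",(450,125)),("spindle_pin_mid","pin",(458,-30))]:
    obs=[]
    for n,c in(("top",T),("scene",S)):
        m=bot.masks_of(n,q)
        if m:
            mm=m[0]["mask"]; ys,xs=np.nonzero(mm); print(q,n,m[0]["p"],len(xs),xs.min(),xs.max(),ys.min(),ys.max()); obs.append((c,mm.astype(np.float32)))
    yaw=k=="bottle"
    if obs:
        print("both",fit(MODELS[k],obs,x0,yaw))
        if len(obs)>1:
            for o in obs: print("  one",fit(MODELS[k],[o],x0,yaw))
m=bot.masks_of("top","red_driver_grip")
for d in m: ys,xs=np.nonzero(d["mask"]); print("drv",d["p"],len(xs),xs.min(),xs.max(),ys.min(),ys.max())
# tray
f=lambda pts:np.array(pts)/6+[290,170]-0.4
print("collar sq",unproj(T,f([[175,158],[267,163],[265,252],[172,247]]),13.5)[:,:2].round(1).tolist())
print("bottle",unproj(T,f([[535,136],[660,142],[658,312],[532,305]]),13.5)[:,:2].round(1).tolist())
print("cup rim",unproj(T,f([[417,203]]),43.5)[:,:2].round(1).tolist())
print("drv wide",unproj(T,f([[189,335],[415,345],[413,438],[187,427]]),13.5)[:,:2].round(1).tolist())
print("drv slot",unproj(T,f([[415,362],[622,375],[618,431],[415,421]]),13.5)[:,:2].round(1).tolist())
print("outer rim",unproj(T,f([[110,85],[712,112],[706,485],[90,452]]),19.5)[:,:2].round(1).tolist())
E
```

```text
dark_bottle_mid top 0.89 644 235 261 160 191
dark_bottle_mid scene 0.86 1776 200 228 168 244
both (array([584.70405448,  84.20678127]), np.float64(155.00436049713065), np.float64(0.2580181956291199))
  one (array([582.46613372,  83.14130467]), np.float64(158.2825934664378), np.float64(0.17546583712100983))
  one (array([586.08431137,  82.99471355]), np.float64(155.03133448614983), np.float64(0.06869369000196457))
pale_bottle_mid top 0.95 700 187 219 165 196
pale_bottle_mid scene 0.76 2123 152 186 181 263
both (array([568.78423859, 208.77047163]), np.float64(27.592284539559078), np.float64(0.23406046628952026))
  one (array([566.05078315, 205.70352062]), np.float64(29.760240618718292), np.float64(0.1368750035762787))
  one (array([568.30929112, 209.86737077]), np.float64(24.14807749693803), np.float64(0.074894018471241))
gold_collar_mid top 0.66 78 214 223 220 229
gold_collar_mid scene 0.47 180 198 212 260 276
both (array([455.15326562, 168.71335205]), 0, np.float64(0.3443108797073364))
  one (array([453.61931849, 167.60783399]), 0, np.float64(0.10256410390138626))
  one (array([456.4
[... 247 characters left out ...]
cene 0.72 160 229 240 249 266
both (array([467.11741572, -31.78477095]), 0, np.float64(3.0617027282714844))
  one (array([467.09169239, -32.11766975]), 0, np.float64(0.24486301839351654))
  one (array([ 51794.05486969, -14175.82167353]), 0, np.float64(1.0))
drv 0.57 240 146 210 240 251
collar sq [[544.8, -123.5], [543.5, -168.5], [499.2, -167.9], [500.5, -122.6]]
bottle [[560.3, -299.4], [558.9, -360.4], [474.6, -358.1], [476.4, -297.3]]
cup rim [[519.3, -237.4]]
drv wide [[457.3, -131.5], [455.3, -240.7], [410.1, -239.7], [412.5, -131.1]]
drv slot [[447.0, -240.7], [443.3, -340.3], [416.1, -338.0], [418.4, -240.6]]
outer rim [[579.3, -90.8], [573.2, -384.6], [390.6, -378.3], [398.5, -84.4]]
```

Run:
```python
from h import *
plan([565,85,300],20)
T=np.load("pics/top.npy",allow_pickle=True).item();S=np.load("pics/scene.npy",allow_pickle=True).item()
print(unproj(T,[[244.8-.4,166-.4]],198), unproj(S,[[110+433/4.2-.4,150+86/4.2]],198))
```

```text
clk 2.40 pos [272.3 562.6 248.2] toolY deg 64.2 tilt z [-0. -0. -1.] open 85.4 F [-0.6 -0.5 -0.2] q7 -0.05
  to [565  85 300] shift m [-0.4715 -0.3023 -0.0517] turn(tool z down) 44.2 or -135.8
[[580.48697317  81.83854792 198.        ]] [[579.5357282  83.2018563 198.       ]]
```

arm_command([
  [-0.045,-0.03,-0.015,5,100],
  [-0.095,-0.06,-0.03,10,100],
  [-0.145,-0.092,-0.05,15,100],
  [-0.2,-0.125,-0.052,20,100],
  [-0.25,-0.16,-0.052,26,100],
  [-0.3,-0.19,-0.052,32,100],
  [-0.35,-0.223,-0.052,37,100],
  [-0.4,-0.255,-0.052,42,100],
  [-0.44,-0.282,-0.052,44,100],
  [-0.471,-0.302,-0.052,44.2,100],
])

```text
clock: 3.65
ee_pos: [565.4, 83.4, 300.5]
ee_rot: [0.0, 0.575, 0.818, -0.0]
force: [0.9, 0.8, 0.3]
opening: 85.4
```

Run:
```python
from h import *
plan([582,82.5,300],20)
c=cap("wrist");cv2.imwrite("pics/w1.png",c["img"])
print(proj(c,[[582,82.5,198],[455,168,0],[462,125,0]]))
t=cap("top");cv2.imwrite("pics/t3.png",t["img"])
```

```text
clk 3.65 pos [565.4  83.4 300.5] toolY deg 19.9 tilt z [ 0. -0. -1.] open 85.4 F [0.9 0.8 0.3] q7 0.25
  to [582.   82.5 300. ] shift m [-0.0065  0.0153  0.0005] turn(tool z down) -0.1 or 179.9
[[296.195096   220.78677724]
 [217.63574743  81.06215652]
 [211.91967492 113.52123908]]
```

View pics/w1.png

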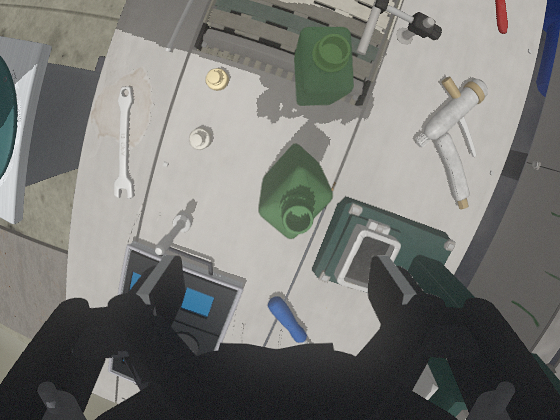

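View pics/t3.png

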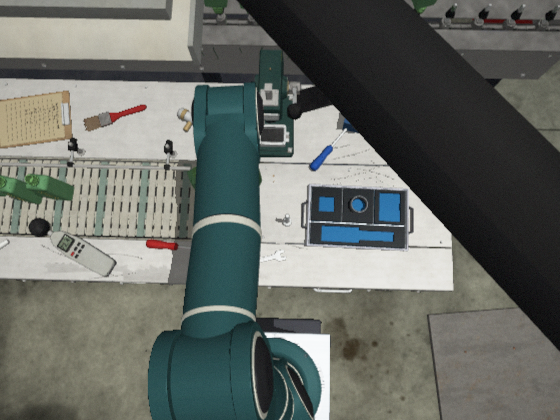

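Run:
```python
from h import *
c=cap("wrist")
crop(c,"pics/w2.png",250,140,350,250,6)
print(unproj(c,[[298,215],[298,218]],198).round(1))
t=cap("top")
for z in(350,450,550): print(unproj(t,[[262,90],[225,88],[290,105]],z).round(0).tolist())
```

```text
[[582.2  85.  198. ]
 [583.1  82.8 198. ]]
[[723.0, 34.0, 350.0], [726.0, 121.0, 350.0], [687.0, -33.0, 350.0]]
[[679.0, 28.0, 450.0], [682.0, 107.0, 450.0], [646.0, -33.0, 450.0]]
[[635.0, 21.0, 550.0], [637.0, 93.0, 550.0], [605.0, -33.0, 550.0]]
```

View pics/w2.png

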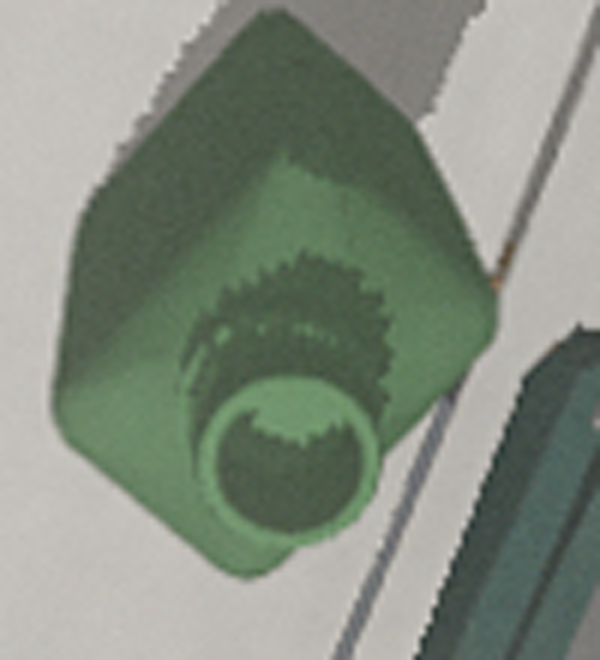

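Run:
```python
from fit import *
c=cap("wrist")
for d in bot.masks_of("wrist","dark_bottle_mid")[:2]:
    m=d["mask"];ys,xs=np.nonzero(m);print(d["p"],xs.min(),xs.max(),ys.min(),ys.max()); print(fit(MODELS["bottle"],[(c,m.astype(np.float32))],(582,83)))
plan([583,83.3,192],20)
```

```text
0.76 258 333 145 240
(array([583.01841994,  88.06084774]), np.float64(160.15500242706764), np.float64(0.07899579405784607))
clk 3.95 pos [564.3  86.5 300.3] toolY deg 20.0 tilt z [-0.  0. -1.] open 85.6 F [-0.2 -0.1 -0.2] q7 0.25
  to [583.   83.3 192. ] shift m [-0.0095  0.0165  0.1083] turn(tool z down) 0.0 or -180.0
```

Run:
```python
from fit import *
for i in range(2):
    c=cap("wrist")
    s,p,_=pose();print(p.round(1))
d=bot.masks_of("wrist","dark_bottle_mid")[0]
m=d["mask"];ys,xs=np.nonzero(m);print(d["p"],xs.min(),xs.max(),ys.min(),ys.max()); print(fit(MODELS["bottle"],[(c,m.astype(np.float32))],(582,83)))
crop(c,"pics/w3.png",250,140,350,250,6)
x=proj(c,[[582.5,83.5,198]]+circ(13,198).__add__([582.5,83.5,0]).tolist()); im=cv2.imread("pics/w3.png")
for u in x: cv2.circle(im,tuple(int(v) for v in ((u-[250,140]+.5)*6)),2,(0,0,255),-1)
cv2.imwrite("pics/w3.png",im)
plan([583,83.3,192],20)
```

```text
[564.3  86.6 300.3]
[564.3  86.6 300.4]
0.68 258 333 146 242
(array([582.91767096,  88.53252724]), np.float64(160.9995376001187), np.float64(0.09294973313808441))
clk 4.10 pos [564.4  86.4 300.4] toolY deg 20.1 tilt z [ 0.  0. -1.] open 85.4 F [ 0.1 -1.1 -0. ] q7 0.25
  to [583.   83.3 192. ] shift m [-0.0094  0.0164  0.1084] turn(tool z down) 0.1 or -179.9
```

View pics/w3.png

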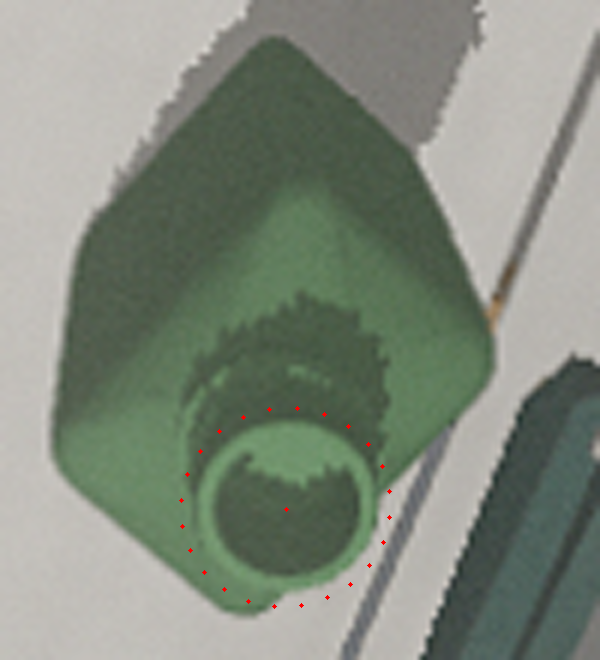

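arm_command([
  [-0.009,0.016,0.02,0,100],
  [-0.0095,0.0165,0.05,0,100],
  [-0.0095,0.0165,0.08,0,100],
  [-0.0095,0.0165,0.1,0,100],
  [-0.0095,0.0165,0.11,0,100],
  [-0.0095,0.0165,0.11,0,60],
  [-0.0095,0.0165,0.11,0,10],
  [-0.0095,0.0165,0.11,0,10],
  [-0.0095,0.0165,0.11,0,10],
  [-0.0095,0.0165,0.11,0,10],
])

```text
clock: 5.35
ee_pos: [584.1, 82.2, 191.4]
ee_rot: [0.001, 0.574, 0.819, 0.001]
force: [-0.4, -0.2, 7.9]
opening: 22.4
```

Run:
```python
from h import *
c=cap("wrist");cv2.imwrite("pics/w4.png",c["img"])
s=cap("scene");crop(s,"pics/s4.png",110,100,300,290,4)
plan([440,82,330],20)
```

```text
clk 5.45 pos [584.1  82.2 191.4] toolY deg 20.0 tilt z [ 0.002  0.    -1.   ] open 22.2 F [-1.3 -0.1  8. ] q7 0.32
  to [440  82 330] shift m [ 0.049  -0.1352 -0.1389] turn(tool z down) -0.0 or 180.0
```

View pics/w4.png

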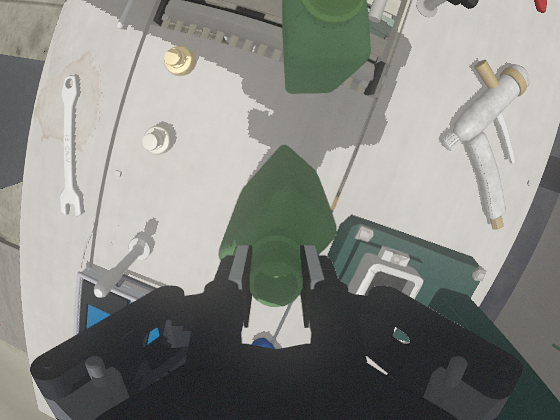

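View pics/s4.png

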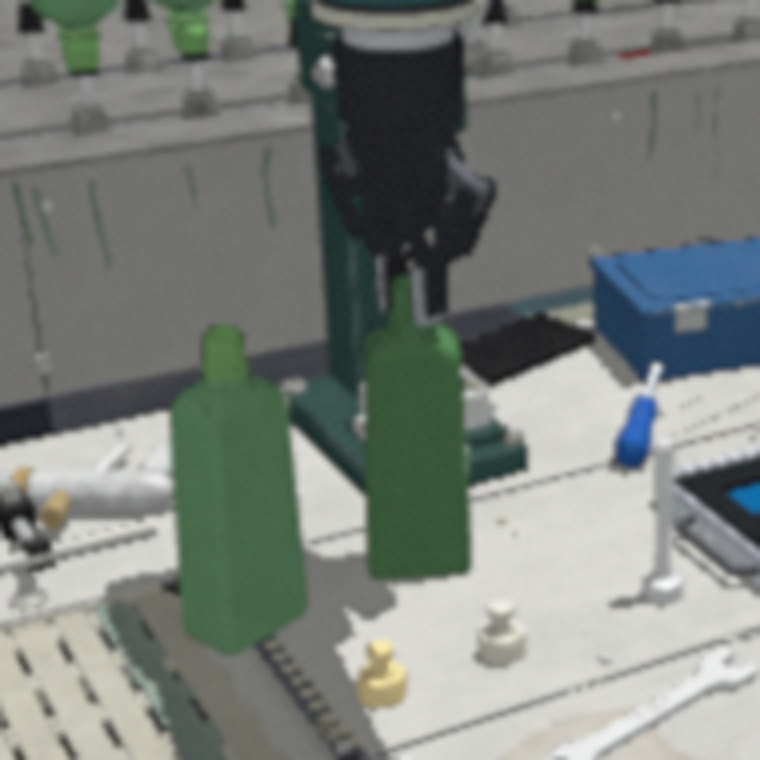

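arm_command([
  [0,0,-0.01,0,10],
  [0,0,-0.03,0,10],
  [0,0,-0.06,0,10],
  [0.005,-0.015,-0.09,0,10],
  [0.013,-0.035,-0.115,0,10],
  [0.022,-0.06,-0.132,0,10],
  [0.031,-0.085,-0.14,0,10],
  [0.04,-0.11,-0.14,0,10],
  [0.046,-0.127,-0.14,0,10],
  [0.049,-0.135,-0.14,0,10],
])

```text
clock: 6.7
ee_pos: [439.2, 82.1, 331.0]
ee_rot: [0.0, 0.574, 0.819, 0.001]
force: [0.6, 0.2, 0.6]
opening: 22.6
```

Run:
```python
from h import *
s=cap("scene");crop(s,"pics/s5.png",110,50,400,290,2.7)
plan([517.5,-328.8,330],20-69)
```

```text
clk 6.75 pos [438.8  82.2 330.9] toolY deg 20.0 tilt z [ 0.     0.001 -1.   ] open 22.3 F [0.8 0.1 0.1] q7 0.10
  to [ 517.5 -328.8  330. ] shift m [-0.4131 -0.0665  0.0007] turn(tool z down) 69.0 or -111.0
```

View pics/s5.png

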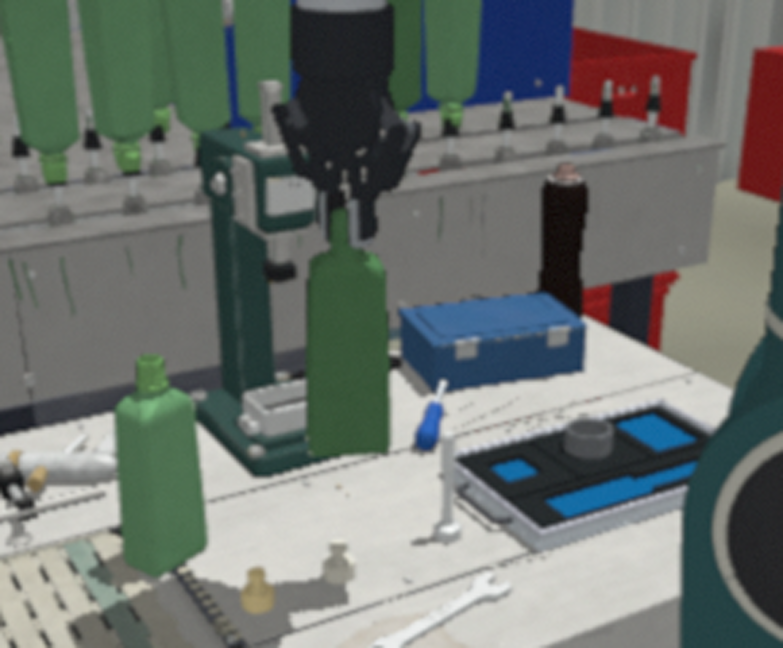

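arm_command([
  [-0.03,-0.009,0,4,10],
  [-0.075,-0.021,0,12,10],
  [-0.125,-0.034,0,20,10],
  [-0.175,-0.045,0,29,10],
  [-0.225,-0.053,0,38,10],
  [-0.275,-0.06,0,47,10],
  [-0.32,-0.064,0,56,10],
  [-0.36,-0.066,0,63,10],
  [-0.395,-0.0665,0,67,10],
  [-0.413,-0.0665,0,69,10],
])

```text
clock: 8.0
ee_pos: [518.0, -331.3, 330.0]
ee_rot: [0.0, 0.937, 0.348, -0.001]
force: [-0.2, -0.1, -0.8]
opening: 22.1
```

Run:
```python
from h import *
for i in range(3): c=cap("wrist")
t=cap("top");cv2.imwrite("pics/t6.png",t["img"]);cv2.imwrite("pics/w6.png",c["img"])
s=cap("scene");cv2.imwrite("pics/s6.png",s["img"])
plan([517.5,-328.8,210],20-69)
```

```text
clk 8.25 pos [ 518.3 -328.1  330.4] toolY deg -49.0 tilt z [-0.  0. -1.] open 22.4 F [0.7 0.2 0.4] q7 -0.09
  to [ 517.5 -328.8  210. ] shift m [-0.001   0.      0.1204] turn(tool z down) 0.0 or -180.0
```

View pics/t6.png

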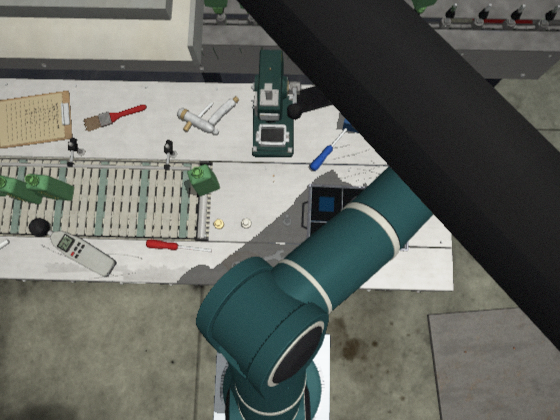

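View pics/w6.png

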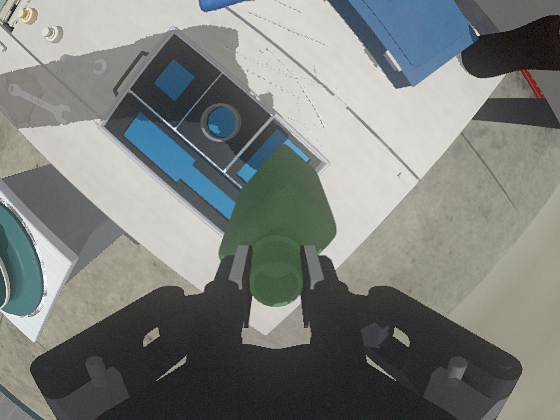

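View pics/s6.png

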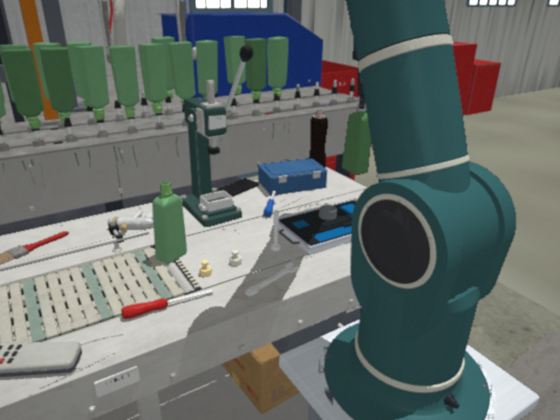

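arm_command([
  [0,0,0.01,0,10],
  [0,0,0.025,0,10],
  [0,0,0.04,0,10],
  [-0.001,0,0.055,0,10],
  [-0.001,0,0.07,0,10],
  [-0.001,0,0.08,0,10],
  [-0.001,0,0.085,0,10],
  [-0.001,0,0.085,0,10],
  [-0.001,0,0.085,0,10],
  [-0.001,0,0.085,0,10],
])

```text
clock: 9.5
ee_pos: [517.7, -329.5, 245.7]
ee_rot: [0.0, 0.937, 0.35, 0.0]
force: [-0.2, -0.3, -0.5]
opening: 22.2
```

Run:
```python
from fit import *
c=cap("wrist"); s,p,Rm=pose(); zb=p[2]-191.4; print(p.round(1),zb)
d=bot.masks_of("wrist","dark_bottle_mid")[0]["mask"].astype(np.float32)
parts=[q+[0,0,zb] for q in MODELS["bottle"]]
print(fit(parts,[(c,d)],p[:2]))
im=c["img"].copy()
N=dict(collar=(522,-145.6),bottle=(517.5,-328.8),cup=(519.3,-237.4))
ang=np.radians(-1.2);M=np.array([[np.cos(ang),-np.sin(ang),0],[np.sin(ang),np.cos(ang),0],[0,0,1]])
for P in (box(44,44,13.5)[[0,1,3,2]]@M.T+[522,-145.6,0],box(84,62,13.5)[[0,1,3,2]]@M.T+[517.5,-328.8,0],circ(21.5,43.5)+[519.3,-237.4,0]):
    cv2.polylines(im,[np.round(proj(c,P)*16).astype(int).reshape(-1,1,2)],True,(0,0,255),1,cv2.LINE_AA,4)
cv2.imwrite("pics/w7.png",cv2.resize(im[40:260,60:400],None,fx=2.3,fy=2.3,interpolation=cv2.INTER_CUBIC))
```

```text
[ 517.7 -329.4  245.6] 54.22516606808185
(array([ 520.69906013, -326.60289358]), np.float64(95.10114407869523), np.float64(0.1831572949886322))
```

View pics/w7.png

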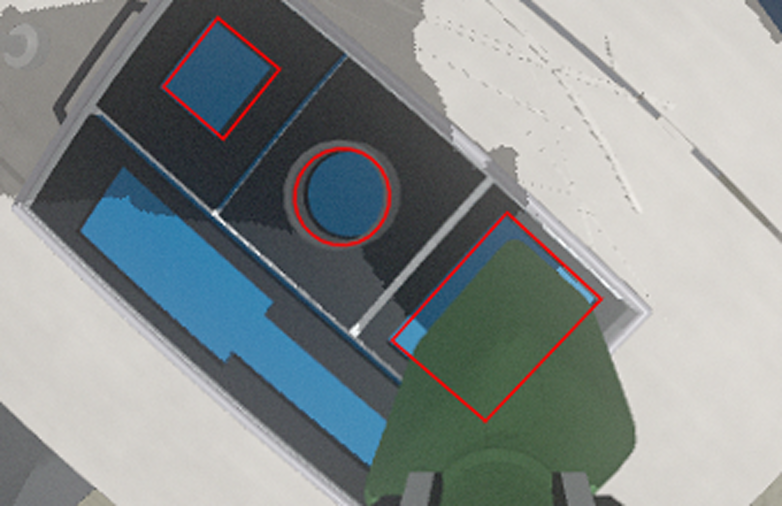

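Run:
```python
from fit import *
c=cap("wrist"); s,p,Rm=pose(); zb=p[2]-191.4
im=c["img"].copy()
im=cv2.resize(im[130:260,200:360],None,fx=4.5,fy=4.5,interpolation=cv2.INTER_CUBIC)
for a,col in((88.8,(0,0,255)),(95,(0,255,255))):
  ang=np.radians(a);M=np.array([[np.cos(ang),-np.sin(ang),0],[np.sin(ang),np.cos(ang),0],[0,0,1]])
  for z in(zb,zb+155):
    P=box(46,68,z)[[0,1,3,2]]@M.T+[p[0],p[1],0]
    u=(proj(c,P)+.5-[200,130])*4.5
    cv2.polylines(im,[np.round(u*16).astype(int).reshape(-1,1,2)],True,col,1,cv2.LINE_AA,4)
cv2.imwrite("pics/w8.png",im)
```

```text
(no output)
```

View pics/w8.png

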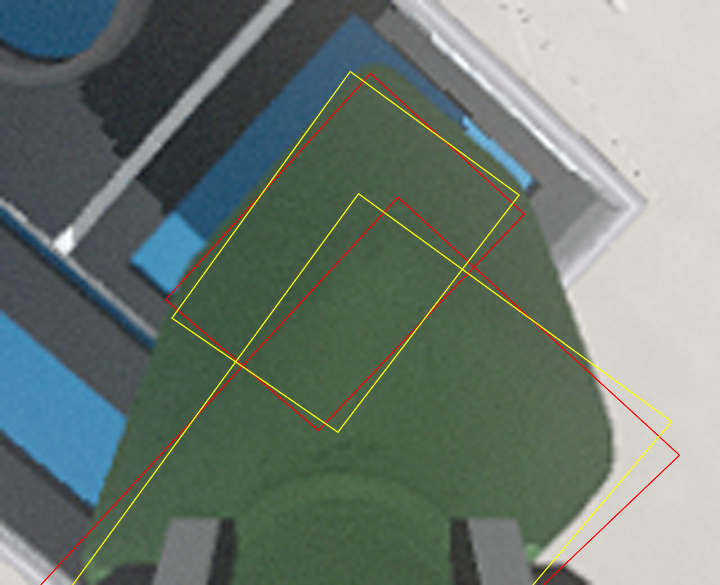

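arm_command([
  [-0.001,-0.001,0.005,0,10],
  [-0.001,-0.001,0.01,0,10],
  [-0.001,-0.001,0.016,0,10],
  [-0.001,-0.001,0.022,0,10],
  [-0.001,-0.001,0.028,0,10],
  [-0.001,-0.001,0.033,0,10],
  [-0.001,-0.001,0.037,0,10],
  [-0.001,-0.001,0.039,0,10],
  [-0.001,-0.001,0.041,0,10],
  [-0.001,-0.001,0.041,0,10],
])

```text
clock: 10.9
ee_pos: [516.5, -329.6, 205.1]
ee_rot: [0.0, 0.937, 0.35, 0.0]
force: [-1.8, 0.7, 8.5]
opening: 22.2
```

Run:
```python
from h import *
for i in range(2): c=cap("wrist");
cv2.imwrite("pics/w9.png",cv2.resize(c["img"][100:320,140:420],None,fx=2.7,fy=2.7))
plan([517.5,-328.8,204.9],20-69)
```

```text
clk 11.00 pos [ 516.5 -329.6  205.1] toolY deg -49.0 tilt z [ 0.001 -0.    -1.   ] open 22.3 F [-1.6  1.2  7.5] q7 -0.01
  to [ 517.5 -328.8  204.9] shift m [0.0013 0.0001 0.0002] turn(tool z down) -0.0 or 180.0
```

View pics/w9.png

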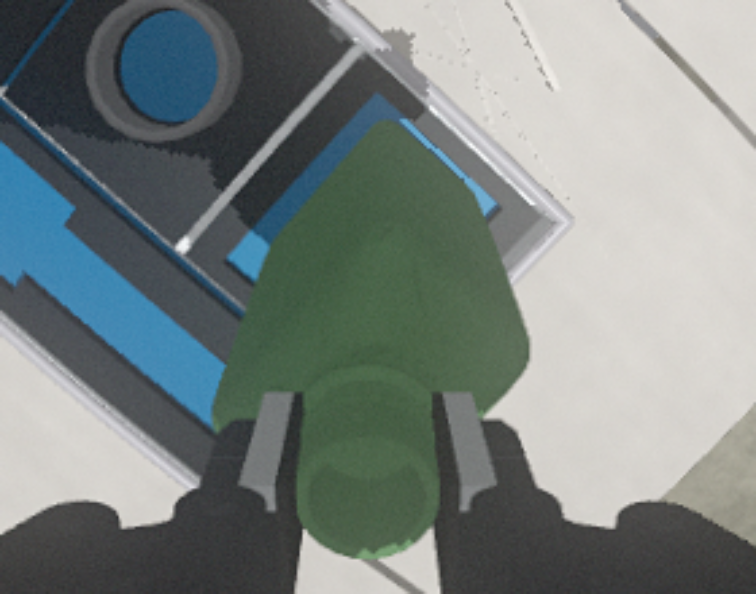

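arm_command([
  [0,0,0,0,25],
  [0,0,0,0,50],
  [0,0,0,0,100],
  [0,0,0,0,100],
  [0,0,-0.01,0,100],
  [0,0,-0.03,0,100],
  [0,0,-0.06,0,100],
  [0,0,-0.09,0,100],
  [0,0,-0.11,0,100],
  [0,0,-0.12,0,100],
])

```text
clock: 12.25
ee_pos: [516.3, -329.6, 326.6]
ee_rot: [0.001, 0.937, 0.35, 0.001]
force: [-0.5, 0.4, -0.3]
opening: 85.3
```

Run:
```python
from h import *
for i in range(2): c=cap("wrist");
cv2.imwrite("pics/w10.png",c["img"])
plan([455,168.5,250],20)
```

```text
clk 12.35 pos [ 516.3 -329.5  325.7] toolY deg -49.0 tilt z [ 0.002 -0.001 -1.   ] open 85.4 F [-1.  -0.4  0.4] q7 -0.08
  to [455.  168.5 250. ] shift m [ 0.2801 -0.4164  0.0752] turn(tool z down) -69.0 or 111.0
```

View pics/w10.png

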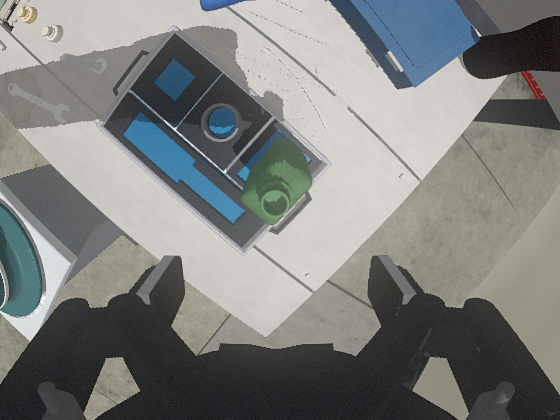

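arm_command([
  [0.015,-0.02,0.0,-4,100],
  [0.045,-0.06,0.0,-11,100],
  [0.075,-0.105,0.0,-19,100],
  [0.105,-0.15,0.0,-27,100],
  [0.135,-0.195,0.01,-35,100],
  [0.165,-0.24,0.03,-43,100],
  [0.195,-0.285,0.05,-51,100],
  [0.225,-0.33,0.065,-59,100],
  [0.255,-0.375,0.075,-66,100],
  [0.28,-0.416,0.075,-69,100],
])

```text
clock: 13.6
ee_pos: [453.7, 170.1, 248.1]
ee_rot: [-0.0, 0.572, 0.82, -0.001]
force: [0.5, 0.5, -0.2]
opening: 85.9
```

Run:
```python
from fit import *
for i in range(4): c=cap("wrist")
cv2.imwrite("pics/w11.png",c["img"])
s,p,Rm=pose()
print("cam in tool",(Rm.T@((-cv2.Rodrigues(c["rvec"])[0].T@c["tvec"]).ravel()-p)).round(0))
for q in("gold_collar_mid","ivory_collar_mid"):
  for d in bot.masks_of("wrist",q)[:2]:
    m=d["mask"];ys,xs=np.nonzero(m);print(q,d["p"],xs.min(),xs.max(),ys.min(),ys.max()); print(fit(MODELS["collar"],[(c,m.astype(np.float32))],unproj(c,[[xs.mean(),ys.mean()]],17)[0,:2],False))
plan([455,168.5,17],20)
crop(c,"pics/w12.png",200,120,350,230,5)
```

```text
cam in tool [  71.   -0. -125.]
gold_collar_mid 0.75 264 288 166 190
(array([454.00920638, 169.79085052]), 0, np.float64(0.08592132478952408))
ivory_collar_mid 0.82 245 268 227 254
(array([458.18165481,  90.32971025]), 0, np.float64(0.06630648672580719))
clk 13.90 pos [454.9 167.5 249. ] toolY deg 19.9 tilt z [-0.    -0.001 -1.   ] open 85.3 F [ 0.7 -0.3 -0.4] q7 -0.00
  to [455.  168.5  17. ] shift m [0.001  0.0006 0.232 ] turn(tool z down) -0.1 or 179.9
```

View pics/w11.png

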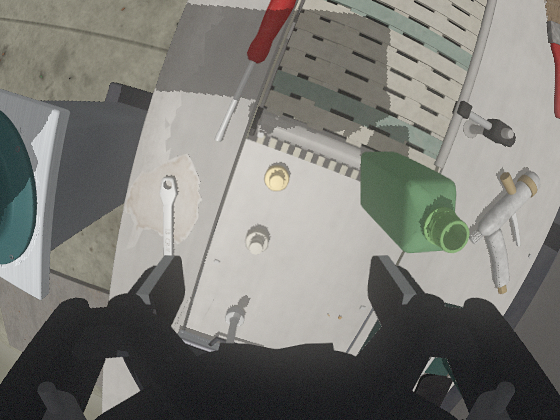

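arm_command([
  [0.002,0.0,0.03,0,100],
  [0.002,0.0,0.075,0,100],
  [0.002,0.0,0.12,0,100],
  [0.002,0.0,0.16,0,100],
  [0.002,0.0,0.19,0,100],
  [0.002,0.0,0.21,0,100],
  [0.002,0.0,0.222,0,100],
  [0.002,0.0,0.229,0,100],
  [0.002,0.0,0.23,0,100],
  [0.002,0.0,0.23,0,90],
])

```text
clock: 15.15
ee_pos: [454.4, 170.3, 19.8]
ee_rot: [0.0, 0.574, 0.819, 0.0]
force: [-0.1, 0.6, -0.7]
opening: 76.8
```

Run:
```python
from h import *
c=cap("wrist");cv2.imwrite("pics/w13.png",c["img"])
plan([454.5,169.5,19],20)
print(proj(c,[[454.5,169.5,0],[454.5,169.5,34]]))
```

```text
clk 15.20 pos [454.5 170.4  19.8] toolY deg 20.0 tilt z [ 0.001  0.    -1.   ] open 76.7 F [ 0.1  0.5 -0.5] q7 0.16
  to [454.5 169.5  19. ] shift m [-0.0009 -0.0003  0.0008] turn(tool z down) -0.0 or 180.0
[[274.96281805 262.9211825 ]
 [274.86433118 299.762746  ]]
```

View pics/w13.png

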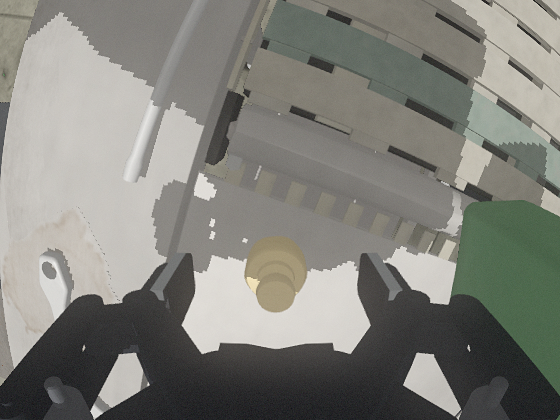

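arm_command([
  [0,0,0.001,0,60],
  [0,0,0.001,0,40],
  [0,0,0.001,0,10],
  [0,0,0.001,0,10],
  [0,0,0.001,0,10],
  [0,0,0.001,0,10],
  [0,0,-0.01,0,10],
  [0,0,-0.03,0,10],
  [0,0,-0.06,0,10],
  [0,0,-0.09,0,10],
])

```text
clock: 16.45
ee_pos: [454.1, 170.2, 110.7]
ee_rot: [0.0, 0.574, 0.819, -0.0]
force: [-0.2, 0.2, -0.3]
opening: 25.0
```

Run:
```python
from h import *
c=cap("wrist");cv2.imwrite("pics/w14.png",c["img"])
plan([522,-145.6,150],0)
```

```text
clk 16.50 pos [455.5 170.7 114. ] toolY deg 19.9 tilt z [ 0.004  0.002 -1.   ] open 25.2 F [4.2 0.3 5.5] q7 0.09
  to [ 522.  -145.6  150. ] shift m [-0.32   -0.0453 -0.0364] turn(tool z down) 19.9 or -160.1
```

View pics/w14.png

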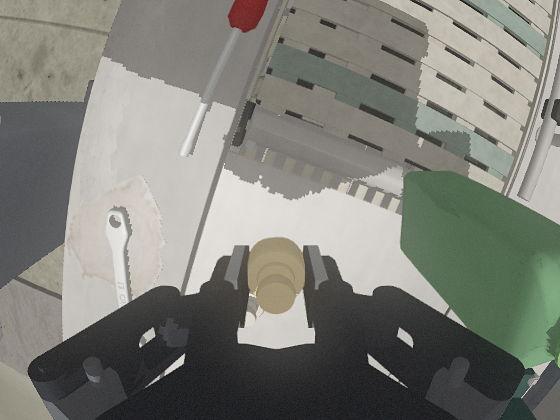

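arm_command([
  [0,0,0.03,0,10],
  [0,0,0.06,0,10],
  [0,0,0.08,0,10],
  [0,0,0.088,0,10],
  [0,0,0.091,0,10],
  [0,0,0.091,0,10],
  [0,0,0.091,0,45],
  [0,0,0.091,0,45],
  [0,0,0.085,0,45],
  [0,0,0.085,0,45],
])

```text
clock: 17.75
ee_pos: [454.5, 170.4, 24.9]
ee_rot: [0.0, 0.574, 0.819, 0.0]
force: [0.6, -0.4, -0.3]
opening: 38.3
```

Run:
```python
from h import *
c=cap("wrist");cv2.imwrite("pics/w15.png",c["img"])
plan([454.5,169.5,25],20)
```

```text
clk 17.80 pos [454.3 170.4  24.6] toolY deg 20.0 tilt z [ 0.001  0.    -1.   ] open 38.5 F [ 0.4 -0.4 -0.9] q7 0.16
  to [454.5 169.5  25. ] shift m [-0.0009 -0.0001 -0.0004] turn(tool z down) -0.0 or 180.0
```

View pics/w15.png

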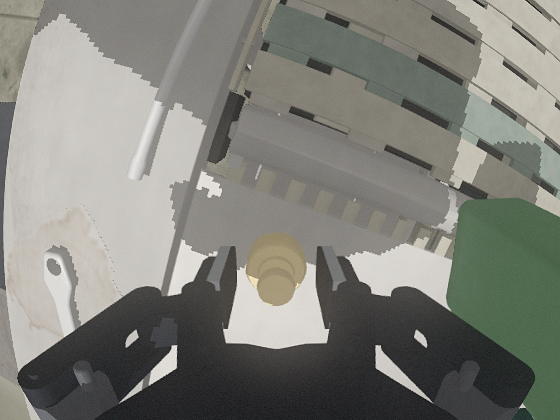

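arm_command([
  [0,0,0,0,10],
  [0,0,0,0,10],
  [0,0,0,0,10],
  [0,0,0,0,10],
  [0,0,-0.008,0,10],
  [0,0,-0.03,0,10],
  [0,0,-0.07,0,10],
  [0,0,-0.11,0,10],
  [0,0,-0.14,0,10],
  [0,0,-0.15,0,10],
])

```text
clock: 19.05
ee_pos: [454.7, 170.6, 176.0]
ee_rot: [0.0, 0.574, 0.819, 0.001]
force: [-0.2, 0.4, -0.6]
opening: 24.4
```

Run:
```python
from h import *
c=cap("wrist");cv2.imwrite("pics/w16.png",c["img"])
plan([522,-145.6,175],-1.2)
```

```text
clk 19.10 pos [454.7 170.6 176.1] toolY deg 20.0 tilt z [ 0.002  0.001 -1.   ] open 24.4 F [1.6 0.  1.1] q7 0.05
  to [ 522.  -145.6  175. ] shift m [-0.3201 -0.0447  0.0008] turn(tool z down) 21.2 or -158.8
```

View pics/w16.png

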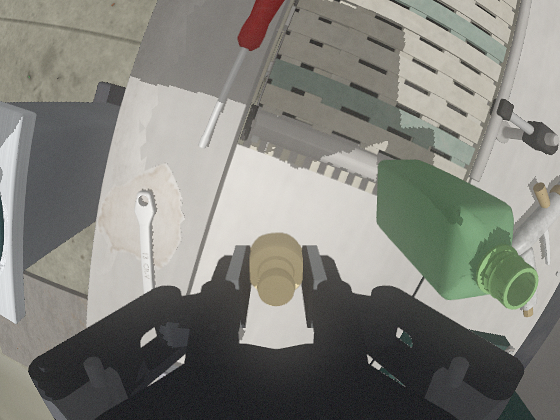

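arm_command([
  [-0.02,-0.006,0,2,10],
  [-0.055,-0.017,0,5,10],
  [-0.095,-0.028,0,8,10],
  [-0.14,-0.038,0,11,10],
  [-0.185,-0.044,0,14,10],
  [-0.23,-0.045,0,17,10],
  [-0.27,-0.045,0,20,10],
  [-0.3,-0.045,0,21,10],
  [-0.32,-0.045,0,21,10],
  [-0.32,-0.045,0.03,21,10],
])

```text
clock: 20.35
ee_pos: [521.3, -148.8, 144.1]
ee_rot: [0.001, 0.715, 0.699, 0.0]
force: [0.1, -0.5, -0.0]
opening: 24.6
```

Run:
```python
from h import *
for i in range(4):c=cap("wrist")
cv2.imwrite("pics/w17.png",c["img"])
plan([522,-145.6,38.5],-1.2)
```

```text
clk 20.55 pos [ 520.3 -146.4  143.8] toolY deg -1.1 tilt z [-0.002 -0.    -1.   ] open 24.7 F [-0.2 -0.8  1. ] q7 0.46
  to [ 522.  -145.6   38.5] shift m [0.0009 0.0019 0.1053] turn(tool z down) 0.1 or -179.9
```

View pics/w17.png

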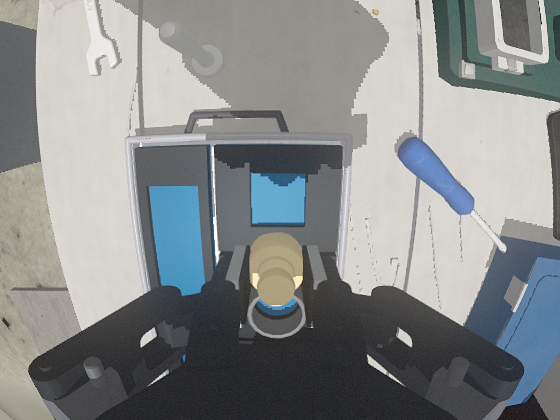

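arm_command([
  [0.001,0.002,0.02,0,10],
  [0.001,0.002,0.045,0,10],
  [0.001,0.002,0.065,0,10],
  [0.001,0.002,0.08,0,10],
  [0.001,0.002,0.09,0,10],
  [0.001,0.002,0.096,0,10],
  [0.001,0.002,0.1,0,10],
  [0.001,0.002,0.103,0,10],
  [0.001,0.002,0.105,0,10],
  [0.001,0.002,0.105,0,10],
])

```text
clock: 21.8
ee_pos: [523.2, -144.9, 39.4]
ee_rot: [0.0, 0.713, 0.701, -0.0]
force: [-0.1, 0.2, -0.3]
opening: 24.6
```

Run:
```python
from h import *
for i in range(1):c=cap("wrist")
crop(c,"pics/w18.png",120,180,420,350,2.6)
plan([522,-145.6,38.5],-1.2)
```

```text
clk 21.85 pos [ 523.2 -144.9   39.4] toolY deg -1.0 tilt z [ 0. -0. -1.] open 24.4 F [ 0.5  0.2 -0.7] q7 0.56
  to [ 522.  -145.6   38.5] shift m [-0.0007 -0.0012  0.0009] turn(tool z down) 0.2 or -179.8
```

View pics/w18.png

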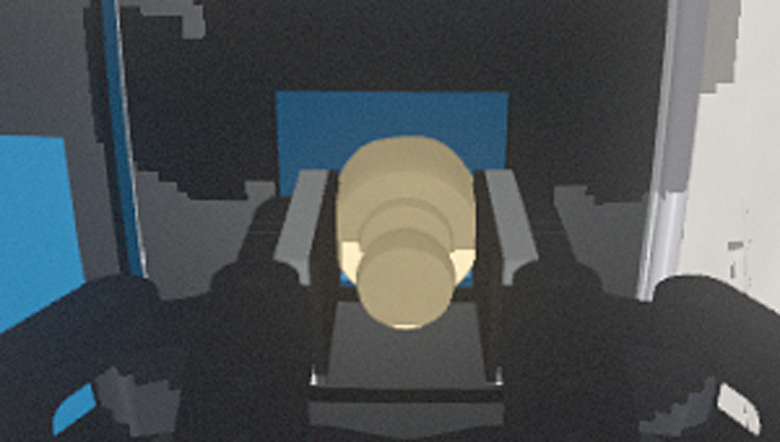

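arm_command([
  [0,-0.0015,0.0005,0,10],
  [0,-0.0015,0.0015,0,10],
  [0,-0.0015,0.0015,0,30],
  [0,-0.0015,0.0015,0,40],
  [0,-0.0015,0.0015,0,60],
  [0,-0.0015,0.0015,0,60],
  [0,-0.001,-0.01,0,80],
  [0,-0.001,-0.04,0,80],
  [0,-0.001,-0.08,0,80],
  [0,-0.001,-0.12,0,80],
])

```text
clock: 23.1
ee_pos: [522.0, -145.0, 161.2]
ee_rot: [0.0, 0.714, 0.701, 0.0]
force: [0.1, 1.0, 0.3]
opening: 68.1
```

Run:
```python
from h import *
for i in range(2):c=cap("wrist")
cv2.imwrite("pics/w19.png",c["img"])
plan([467,-32,200],-1.2)
print(proj(c,[[467,-32,0],[467,-32,110]]))
```

```text
clk 23.20 pos [ 523.9 -145.5  163.7] toolY deg -1.0 tilt z [ 0.006 -0.001 -1.   ] open 68.7 F [ 0.2 -0.  -0.5] q7 0.45
  to [467 -32 200] shift m [ 0.1124 -0.0588 -0.0367] turn(tool z down) 0.2 or -179.8
[[208.22530151  69.80428983]
 [170.79822068  44.95497579]]
```

View pics/w19.png

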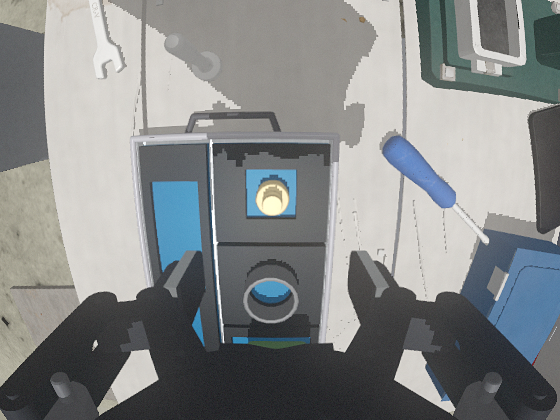

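arm_command([
  [0.005,-0.003,-0.01,0,80],
  [0.02,-0.01,-0.03,0,80],
  [0.04,-0.021,-0.04,0,80],
  [0.062,-0.033,-0.042,0,80],
  [0.085,-0.045,-0.042,0,80],
  [0.103,-0.055,-0.042,0,80],
  [0.112,-0.059,-0.042,0,80],
  [0.112,-0.059,-0.042,0,80],
  [0.112,-0.059,-0.042,0,80],
  [0.112,-0.059,-0.042,0,80],
])

```text
clock: 24.45
ee_pos: [465.3, -32.4, 201.2]
ee_rot: [0.0, 0.714, 0.7, -0.0]
force: [0.5, -0.2, -0.0]
opening: 68.2
```

Run:
```python
from fit import *
for i in range(2):c=cap("wrist")
for d in bot.masks_of("wrist","spindle_pin_mid")[:2]:
    m=d["mask"];ys,xs=np.nonzero(m);print(d["p"],xs.min(),xs.max(),ys.min(),ys.max()); print(fit(MODELS["pin"],[(c,m.astype(np.float32))],(467,-32),False))
im=c["img"].copy()
for z,r,col in((0,13,(0,0,255)),(21,13,(0,255,255)),(110,7,(0,255,0))):
    cv2.polylines(im,[np.round(proj(c,circ(r,z)+[465,-31,0])*16).astype(int).reshape(-1,1,2)],True,col,1,cv2.LINE_AA,4)
cv2.imwrite("pics/w20.png",cv2.resize(im[120:330,160:400],None,fx=3,fy=3,interpolation=cv2.INTER_CUBIC))
plan([467,-32,80],-1.2)
```

```text
0.78 266 289 170 217
(array([467.05382804, -26.18193858]), 0, np.float64(0.2627232074737549))
clk 24.60 pos [465.3 -32.2 201.3] toolY deg -1.1 tilt z [-0. -0. -1.] open 68.4 F [ 0.4 -0.7 -0.1] q7 0.13
  to [467 -32  80] shift m [0.0002 0.0018 0.1213] turn(tool z down) 0.1 or -179.9
```

View pics/w20.png

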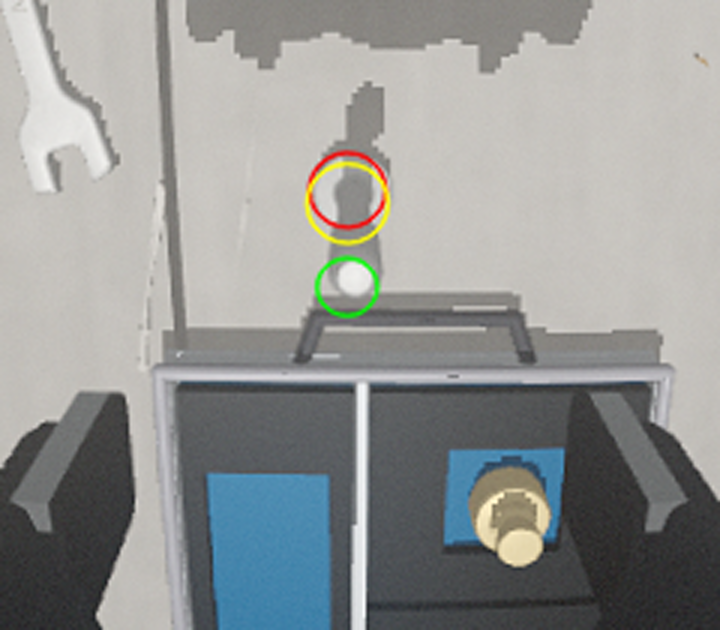

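arm_command([
  [0.003,0.001,0.015,0,80],
  [0.003,0.001,0.04,0,80],
  [0.003,0.001,0.07,0,80],
  [0.003,0.001,0.095,0,80],
  [0.003,0.001,0.113,0,80],
  [0.003,0.001,0.121,0,80],
  [0.003,0.001,0.121,0,50],
  [0.003,0.001,0.121,0,40],
  [0.003,0.001,0.121,0,40],
  [0.003,0.001,0.121,0,40],
])

```text
clock: 25.85
ee_pos: [466.5, -28.7, 80.7]
ee_rot: [0.0, 0.713, 0.701, 0.0]
force: [-0.1, -0.1, 0.8]
opening: 34.4
```

Run:
```python
from fit import *
c=cap("wrist")
crop(c,"pics/w21.png",160,160,400,340,3)
plan([466.5,-29.2,80],-1.2)
```

```text
clk 25.90 pos [466.4 -28.8  80.6] toolY deg -1.0 tilt z [ 0.001  0.    -1.   ] open 34.1 F [-0.2 -0.   0.5] q7 0.28
  to [466.5 -29.2  80. ] shift m [-0.0004  0.0001  0.0006] turn(tool z down) 0.2 or -179.8
```

View pics/w21.png

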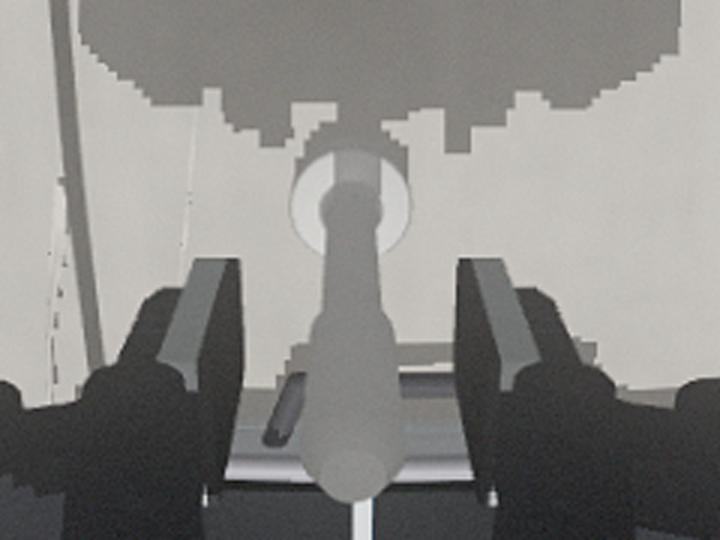

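arm_command([
  [0,0,0,0,5],
  [0,0,0,0,5],
  [0,0,0,0,5],
  [0,0,0,0,5],
  [0,0,-0.005,0,5],
  [0,0,-0.02,0,5],
  [0,0,-0.045,0,5],
  [0,0,-0.07,0,5],
  [0,0,-0.085,0,5],
  [0,0,-0.09,0,5],
])

```text
clock: 27.15
ee_pos: [466.5, -28.7, 171.2]
ee_rot: [0.0, 0.713, 0.701, 0.001]
force: [0.6, 0.5, -1.5]
opening: 10.9
```

Run:
```python
from fit import *
for i in range(2):c=cap("wrist")
crop(c,"pics/w22.png",120,120,440,340,2.4)
plan([519.3,-237.4,170],-1.2)
```

```text
clk 27.25 pos [466.3 -28.7 170.5] toolY deg -1.0 tilt z [ 0.  0. -1.] open 10.7 F [-0.3 -0.1 -0.7] q7 0.16
  to [ 519.3 -237.4  170. ] shift m [-0.2077  0.0567  0.0005] turn(tool z down) 0.2 or -179.8
```

View pics/w22.png

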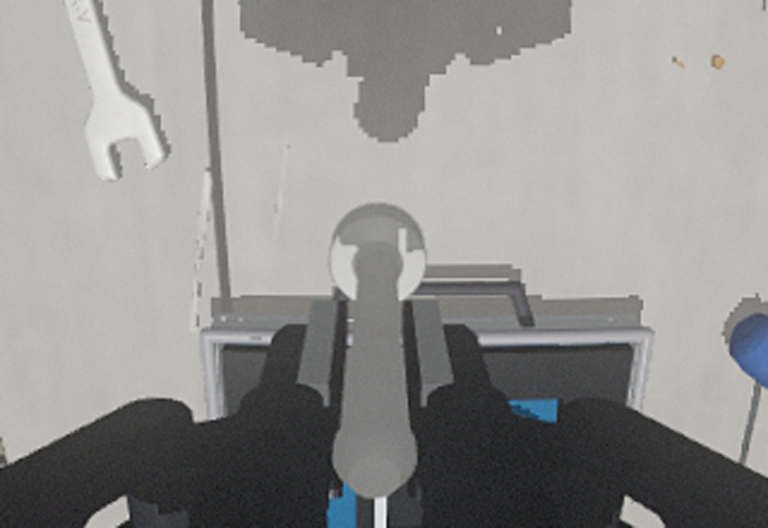

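arm_command([
  [-0.01,0.003,0,0,5],
  [-0.035,0.01,0,0,5],
  [-0.065,0.018,0,0,5],
  [-0.1,0.028,0,0,5],
  [-0.135,0.038,0,0,5],
  [-0.165,0.046,0,0,5],
  [-0.19,0.053,0,0,5],
  [-0.203,0.056,0,0,5],
  [-0.208,0.057,0,0,5],
  [-0.208,0.057,0,0,5],
])

```text
clock: 28.5
ee_pos: [519.4, -237.4, 170.1]
ee_rot: [-0.0, 0.713, 0.701, -0.0]
force: [-0.6, 1.1, -1.6]
opening: 11.0
```

Run:
```python
from fit import *
for i in range(4):c=cap("wrist")
im=c["img"].copy()
cv2.polylines(im,[np.round(proj(c,circ(21.5,43.5)+[519.3,-237.4,0])*16).astype(int).reshape(-1,1,2)],True,(0,0,255),1,cv2.LINE_AA,4)
cv2.imwrite("pics/w23.png",cv2.resize(im[120:340,120:440],None,fx=2.4,fy=2.4,interpolation=cv2.INTER_CUBIC))
plan([519.3,-237.4,94.5],-1.2)
s=cap("scene");crop(s,"pics/s23.png",200,60,400,260,3)
```

```text
clk 28.70 pos [ 519.6 -237.1  170.4] toolY deg -1.0 tilt z [ 0.  0. -1.] open 10.6 F [0.4 0.1 0. ] q7 0.63
  to [ 519.3 -237.4   94.5] shift m [-0.0004 -0.0003  0.0759] turn(tool z down) 0.2 or -179.8
```

View pics/w23.png

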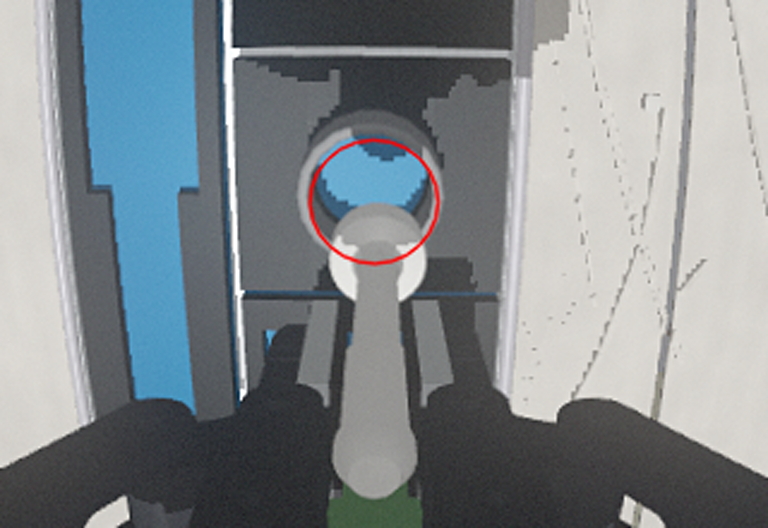

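View pics/s23.png

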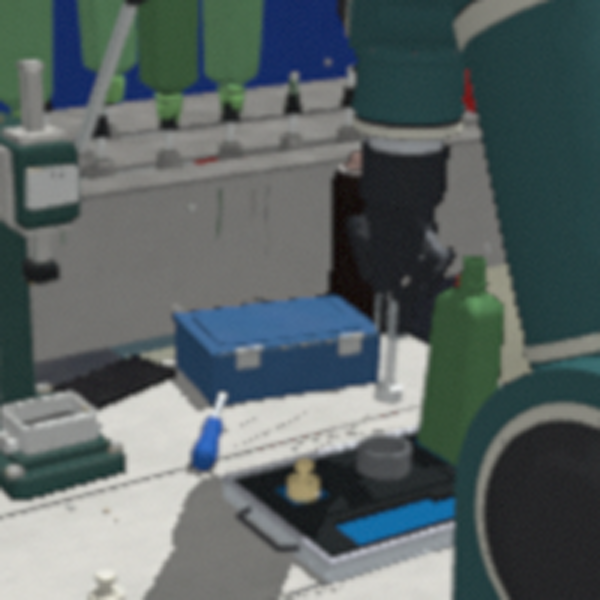

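Run:
```python
from fit import *
c=cap("wrist");s,p,_=pose()
k=6;x0,y0,x1,y1=225,155,325,260
im=cv2.resize(c["img"][y0:y1,x0:x1],None,fx=k,fy=k,interpolation=cv2.INTER_CUBIC)
zb=p[2]-80.6
for P,col in((circ(21.5,43.5)+[519.3,-237.4,0],(0,0,255)),(circ(25.5,43.5)+[519.3,-237.4,0],(0,0,255)),(circ(13,zb)+[p[0],p[1],0],(0,255,255)),(circ(13,zb+21)+[p[0],p[1],0],(0,255,0))):
    cv2.polylines(im,[np.round((proj(c,P)+.5-[x0,y0])*k*16).astype(int).reshape(-1,1,2)],True,col,1,cv2.LINE_AA,4)
cv2.imwrite("pics/w24.png",im)
```

```text
(no output)
```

View pics/w24.png

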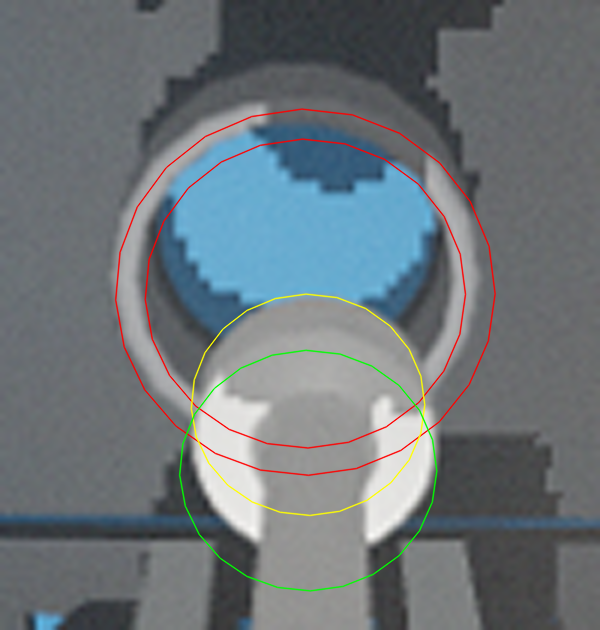

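arm_command([
  [0.001,-0.0015,0.008,0,5],
  [0.001,-0.0015,0.02,0,5],
  [0.001,-0.0015,0.032,0,5],
  [0.001,-0.0015,0.043,0,5],
  [0.001,-0.0015,0.053,0,5],
  [0.001,-0.0015,0.062,0,5],
  [0.001,-0.0015,0.069,0,5],
  [0.001,-0.0015,0.073,0,5],
  [0.001,-0.0015,0.0755,0,5],
  [0.001,-0.0015,0.0765,0,5],
])

```text
clock: 30.05
ee_pos: [518.2, -236.9, 94.0]
ee_rot: [0.0, 0.713, 0.701, 0.0]
force: [-0.8, 0.9, 9.3]
opening: 11.0
```

Run:
```python
from fit import *
for i in range(2): c=cap("wrist")
crop(c,"pics/w25.png",200,140,350,260,5)
plan([519.3,-237.4,94.1],-1.2)
```

```text
clk 30.15 pos [ 518.2 -236.9   94.1] toolY deg -1.0 tilt z [ 0. -0. -1.] open 10.6 F [-0.7  0.6  1.1] q7 0.69
  to [ 519.3 -237.4   94.1] shift m [-0.0005  0.0011 -0.    ] turn(tool z down) 0.2 or -179.8
```

View pics/w25.png

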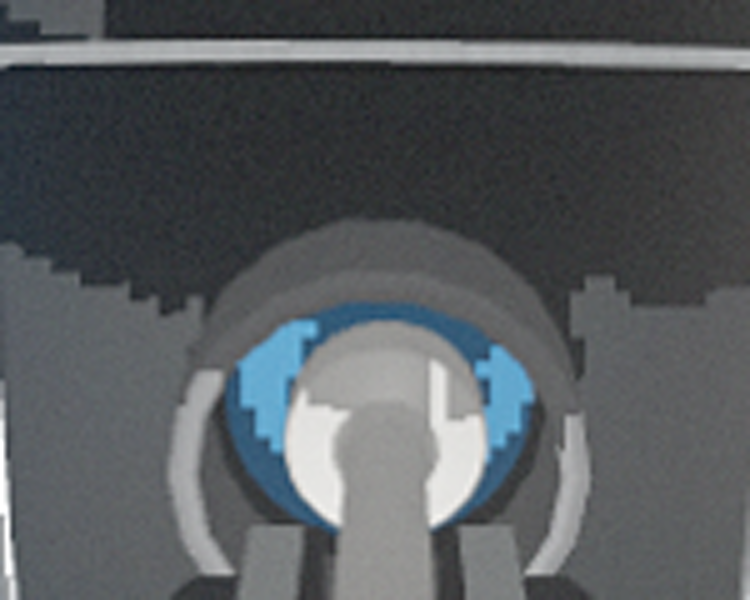

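arm_command([
  [0,0,0,0,20],
  [0,0,0,0,40],
  [0,0,0,0,60],
  [0,0,0,0,70],
  [0,0,-0.01,0,70],
  [0,0,-0.03,0,70],
  [0,0,-0.06,0,70],
  [0,0,-0.09,0,70],
  [0,0,-0.115,0,70],
  [0,0,-0.13,0,70],
])

```text
clock: 31.4
ee_pos: [518.3, -237.0, 226.2]
ee_rot: [0.001, 0.713, 0.701, 0.001]
force: [0.2, 0.4, -0.2]
opening: 59.8
```

Run:
```python
from fit import *
for i in range(2): c=cap("wrist")
cv2.imwrite("pics/w26.png",c["img"])
s,p,_=pose()
print(p)
# driver from saved initial images
x=lambda a,b:unproj(T,[[140+a/5-.4,145+b/5-.4]],12)[0].round(1)
print("handle end",x(32,494),"handle front",x(188,508),"tip",x(357,526))
print("mask check", )
```

```text
[ 518.57020298 -237.05737225  225.7169573 ]
handle end [391.5 375.   12. ] handle front [385.8 283.8  12. ] tip [378.  185.2  12. ]
mask check
```

View pics/w26.png

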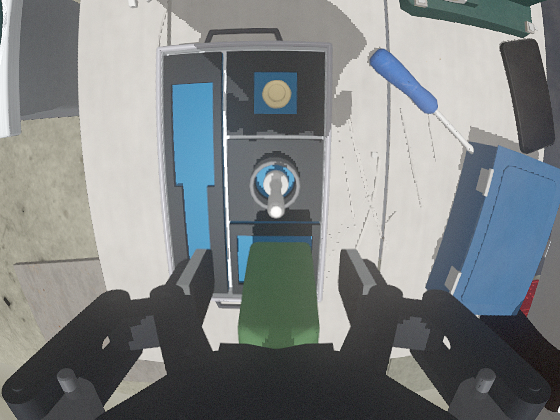

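View pics/s2.png

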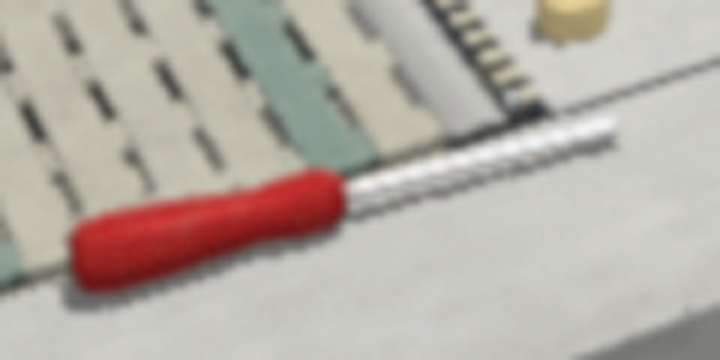

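Run:
```python
from h import *
plan([388.6,329.5,190],-4.1)
```

```text
clk 31.50 pos [ 518.6 -237.1  225.7] toolY deg -1.0 tilt z [ 0.003 -0.001 -1.   ] open 59.9 F [ 0.9 -0.8 -0.3] q7 0.59
  to [388.6 329.5 190. ] shift m [ 0.5642 -0.1402  0.035 ] turn(tool z down) 3.1 or -176.9
```

arm_command([
  [0.03,-0.007,0,0,70],
  [0.085,-0.02,0,0,70],
  [0.145,-0.035,0,1,70],
  [0.205,-0.05,0,1,70],
  [0.265,-0.065,0,2,70],
  [0.325,-0.08,0,2,70],
  [0.385,-0.095,0,3,70],
  [0.445,-0.11,0.01,3,70],
  [0.505,-0.125,0.02,3,70],
  [0.564,-0.14,0.034,3,70],
])

```text
clock: 32.75
ee_pos: [387.3, 331.2, 189.1]
ee_rot: [-0.0, 0.732, 0.682, -0.0]
force: [1.1, -0.1, 0.3]
opening: 59.9
```

Run:
```python
from h import *
for i in range(5): c=cap("wrist")
x=proj(c,[[388.6,329.5,13],[391.5,375,13],[385.8,283.8,13],[378,185,10]]); print(x)
im=c["img"].copy()
for u in x: cv2.circle(im,tuple(int(v) for v in u),2,(0,255,0),-1)
cv2.imwrite("pics/w27.png",im)
plan([388.6,329.5,25.5],-4.1)
t=cap("top");crop(t,"pics/t27.png",100,140,420,270,2.4)
```

```text
[[277.17833071 189.73957472]
 [277.00552768 141.67078132]
 [277.43545119 234.92543909]
 [276.28654129 315.7294669 ]]
clk 33.00 pos [388.1 328.7 189.2] toolY deg -4.0 tilt z [-0.001 -0.001 -1.   ] open 59.9 F [ 0.5 -0.  -0.2] q7 -0.73
  to [388.6 329.5  25.5] shift m [0.001  0.0006 0.1637] turn(tool z down) 0.1 or -179.9
```

View pics/w27.png

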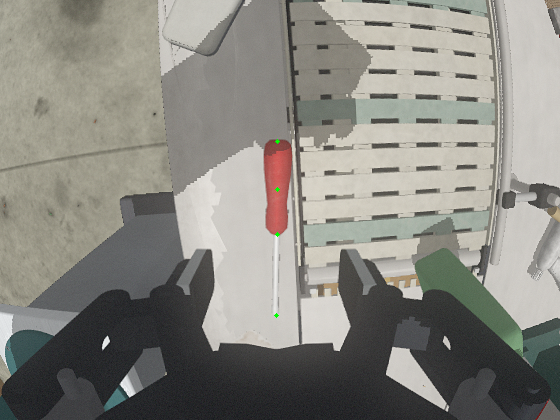

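View pics/t27.png

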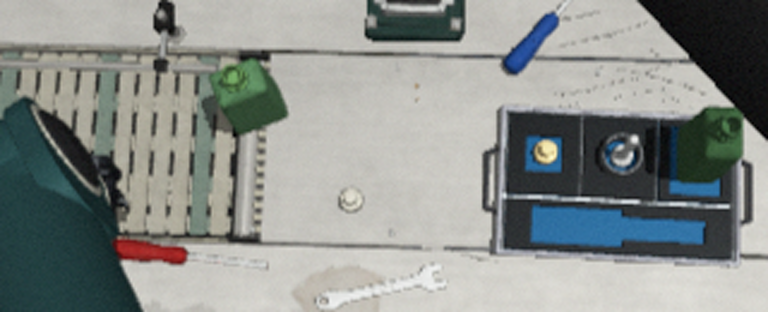

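arm_command([
  [0.001,0.0005,0.02,0,70],
  [0.001,0.0005,0.055,0,60],
  [0.001,0.0005,0.09,0,55],
  [0.001,0.0005,0.115,0,50],
  [0.001,0.0005,0.132,0,50],
  [0.001,0.0005,0.14,0,50],
  [0.001,0.0005,0.143,0,50],
  [0.001,0.0005,0.145,0,50],
  [0.001,0.0005,0.145,0,50],
  [0.001,0.0005,0.145,0,50],
])

```text
clock: 34.3
ee_pos: [388.9, 330.5, 45.2]
ee_rot: [0.0, 0.731, 0.682, 0.0]
force: [0.3, 0.2, -0.2]
opening: 42.6
```

Run:
```python
from h import *
c=cap("wrist")
cv2.imwrite("pics/w28.png",c["img"])
plan([388.6,329.5,25.5],-4.1)
s=cap("scene");crop(s,"pics/s28.png",20,180,240,340,3.5)
```

```text
clk 34.35 pos [388.9 330.5  45.1] toolY deg -4.0 tilt z [ 0.  0. -1.] open 42.7 F [-0.2 -0.5 -0. ] q7 -0.64
  to [388.6 329.5  25.5] shift m [-0.001  -0.0002  0.0196] turn(tool z down) 0.1 or -179.9
```

View pics/w28.png

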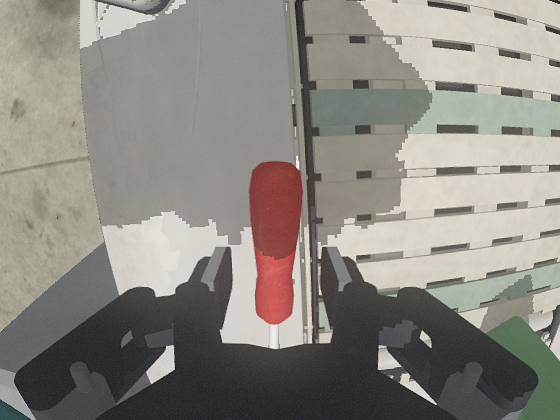

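View pics/s28.png

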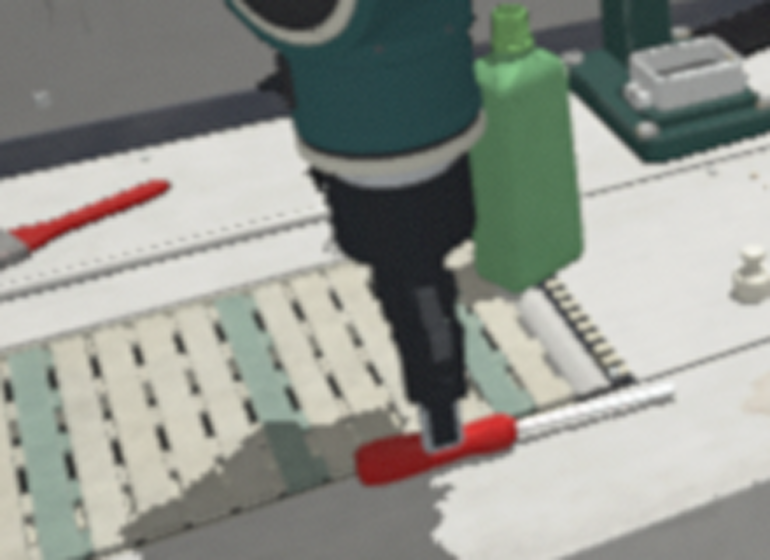

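arm_command([
  [-0.001,0,0.008,0,50],
  [-0.001,0,0.015,0,50],
  [-0.001,0,0.0195,0,50],
  [-0.001,0,0.0195,0,50],
  [-0.001,0,0.0195,0,40],
  [-0.001,0,0.0195,0,5],
  [-0.001,0,0.0195,0,5],
  [-0.001,0,0.0195,0,5],
  [-0.001,0,0.0195,0,5],
  [-0.001,0,0.0195,0,5],
])

```text
clock: 35.65
ee_pos: [388.9, 329.5, 25.8]
ee_rot: [-0.0, 0.732, 0.682, 0.0]
force: [-0.9, -1.5, 6.4]
opening: 22.2
```

Run:
```python
from h import *
c=cap("wrist")
cv2.imwrite("pics/w29.png",c["img"])
plan([388.6,329.5,120],-4.1)
```

```text
clk 35.70 pos [388.9 329.5  25.8] toolY deg -4.0 tilt z [ 0.  0. -1.] open 22.7 F [-1.7 -0.6  6.8] q7 -0.63
  to [388.6 329.5 120. ] shift m [ 0.     -0.0002 -0.0942] turn(tool z down) 0.1 or -179.9
```

View pics/w29.png

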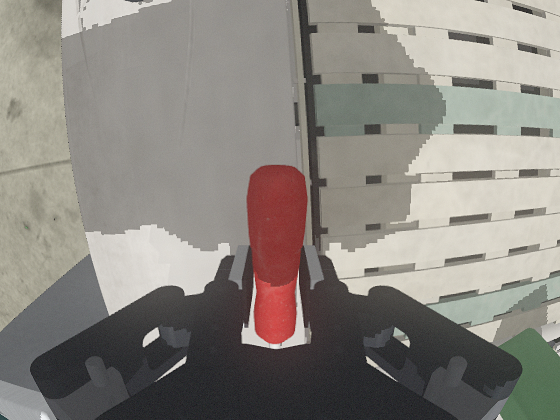

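arm_command([
  [0,0,-0.002,0,5],
  [0,0,-0.006,0,5],
  [0,0,-0.012,0,5],
  [0,0,-0.018,0,5],
  [0,0,-0.022,0,5],
  [0,0,-0.025,0,5],
  [0,0,-0.025,0,5],
  [0,0,-0.025,0,5],
  [0,0,-0.025,0,5],
  [0,0,-0.025,0,5],
])

```text
clock: 36.95
ee_pos: [388.7, 329.3, 50.2]
ee_rot: [0.0, 0.732, 0.682, -0.0]
force: [-0.1, 0.1, -1.4]
opening: 22.2
```

Run:
```python
from h import *
c=cap("wrist")
cv2.imwrite("pics/w30.png",c["img"])
plan([388.6,329.5,120],-4.1)
s=cap("scene");crop(s,"pics/s30.png",20,180,240,340,3.5)
```

```text
clk 37.00 pos [388.7 329.3  50.3] toolY deg -4.0 tilt z [-0. -0. -1.] open 22.3 F [ 0.2 -0.  -1. ] q7 -0.64
  to [388.6 329.5 120. ] shift m [ 0.0002 -0.0001 -0.0697] turn(tool z down) 0.1 or -179.9
```

View pics/w30.png

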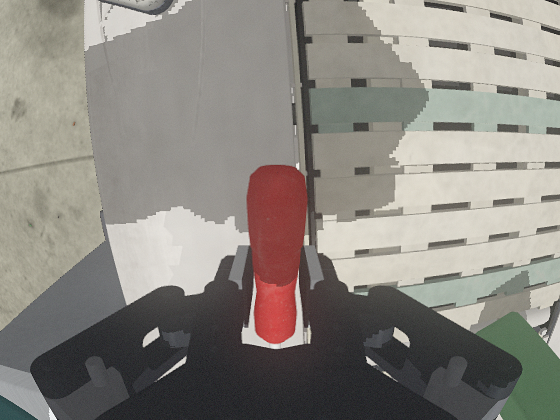

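View pics/s30.png

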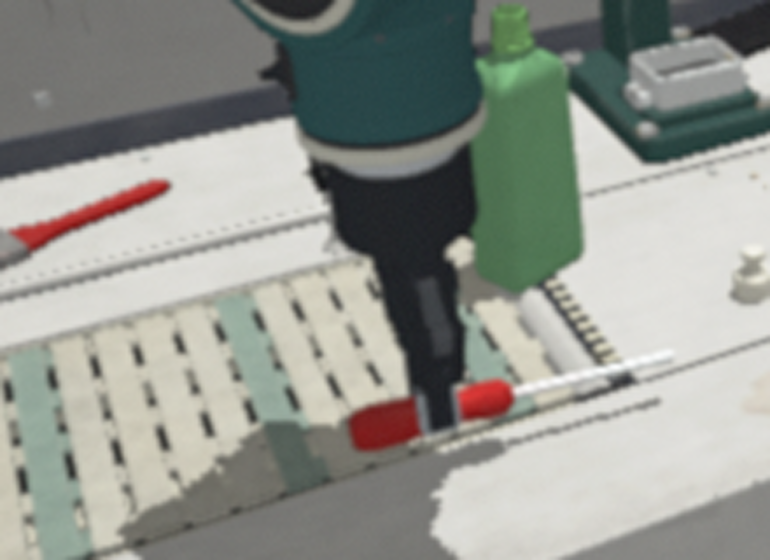

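Run:
```python
from h import *
plan([433.7,-187,130],-1.3)
```

```text
clk 37.05 pos [388.7 329.3  50.3] toolY deg -4.0 tilt z [-0. -0. -1.] open 22.8 F [ 0.1 -0.1 -1.3] q7 -0.64
  to [ 433.7 -187.   130. ] shift m [-0.5119  0.0811 -0.0796] turn(tool z down) -2.7 or 177.3
```

arm_command([
  [0,0,-0.015,0,5],
  [0,0,-0.045,0,5],
  [-0.01,0.002,-0.07,0,5],
  [-0.035,0.006,-0.08,0,5],
  [-0.075,0.012,-0.08,0,5],
  [-0.12,0.02,-0.08,0,5],
  [-0.17,0.027,-0.08,-0.5,5],
  [-0.22,0.035,-0.08,-1,5],
  [-0.27,0.043,-0.08,-1.5,5],
  [-0.32,0.051,-0.08,-2,5],
])

```text
clock: 38.3
ee_pos: [417.3, 5.0, 131.4]
ee_rot: [0.0, 0.719, 0.695, 0.001]
force: [0.9, -0.5, -0.3]
opening: 22.2
```

Run:
```python
from h import *
plan([433.7,-187,130],-1.3)
```

```text
clk 38.30 pos [417.3   5.  131.4] toolY deg -2.0 tilt z [ 0.001  0.001 -1.   ] open 22.2 F [ 0.9 -0.5 -0.3] q7 0.04
  to [ 433.7 -187.   130. ] shift m [-0.1914  0.0231  0.0013] turn(tool z down) -0.7 or 179.3
```

arm_command([
  [-0.04,0.005,0,0,5],
  [-0.08,0.01,0,0,5],
  [-0.115,0.014,0,-0.5,5],
  [-0.145,0.018,0,-0.7,5],
  [-0.17,0.021,0,-0.7,5],
  [-0.185,0.023,0,-0.7,5],
  [-0.192,0.023,0,-0.7,5],
  [-0.192,0.023,0,-0.7,5],
  [-0.192,0.023,0.02,-0.7,5],
  [-0.192,0.023,0.04,-0.7,5],
])

```text
clock: 39.55
ee_pos: [433.6, -185.1, 90.1]
ee_rot: [0.0, 0.715, 0.699, 0.0]
force: [-0.1, 0.5, -1.5]
opening: 22.1
```

Run:
```python
from fit import *
for i in range(4): c=cap("wrist")
im=c["img"].copy()
W=[[457.3,-131.5,13.5],[455.3,-240.7,13.5],[410.1,-239.7,13.5],[412.5,-131.1,13.5]]
cv2.polylines(im,[np.round(proj(c,W)*16).astype(int).reshape(-1,1,2)],True,(0,0,255),1,cv2.LINE_AA,4)
cv2.imwrite("pics/w31.png",im)
plan([433.7,-187,39.3],-1.3)
s=cap("scene");cv2.imwrite("pics/s31.png",s["img"])
t=cap("top");crop(t,"pics/t31.png",200,140,440,290,3)
```

```text
clk 39.75 pos [ 433.3 -185.6   90.7] toolY deg -1.3 tilt z [-0.001  0.    -1.   ] open 22.3 F [ 0.2 -0.3 -1.3] q7 0.60
  to [ 433.7 -187.    39.3] shift m [-0.0014  0.0004  0.0514] turn(tool z down) 0.0 or -180.0
```

View pics/w31.png

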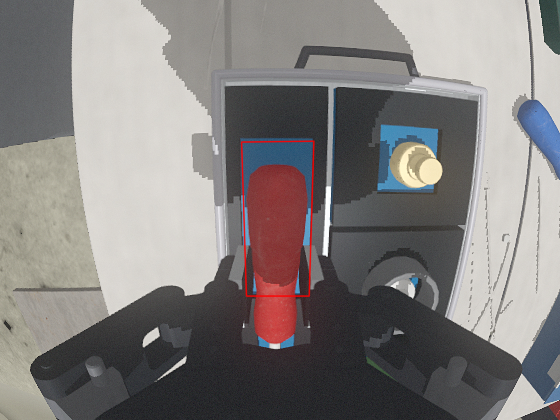

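View pics/t31.png

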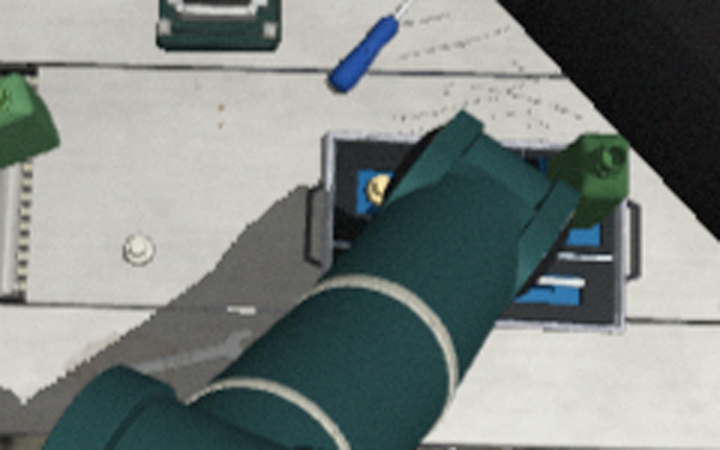

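Run:
```python
from fit import *
for z in(250,300,350,400): print(z,unproj(T,[[200+575/3,140+185/3],[200+460/3,140+115/3],[200+520/3,140+290/3]],z).round(0)[:,:2].tolist())
print(proj(S,[[517,-329,211],[433,-186,90],[433,-186,250]]))
```

```text
250 [[484.0, -287.0], [540.0, -194.0], [396.0, -242.0]]
300 [[473.0, -277.0], [528.0, -187.0], [390.0, -234.0]]
350 [[463.0, -267.0], [515.0, -181.0], [383.0, -225.0]]
400 [[453.0, -256.0], [502.0, -174.0], [376.0, -216.0]]
[[358.54740101 146.26208699]
 [333.87026761 208.4506693 ]
 [338.43012289 149.28110248]]
```

View pics/s31.png

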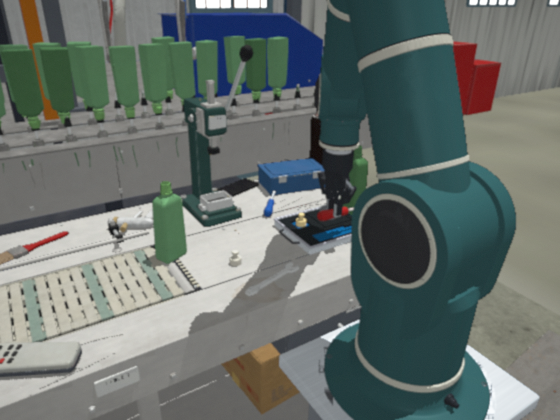

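arm_command([
  [-0.001,0,0.006,0,5],
  [-0.001,0,0.014,0,5],
  [-0.001,0,0.022,0,5],
  [-0.001,0,0.03,0,5],
  [-0.001,0,0.037,0,5],
  [-0.001,0,0.043,0,5],
  [-0.001,0,0.047,0,5],
  [-0.001,0,0.049,0,5],
  [-0.001,0,0.051,0,5],
  [-0.001,0,0.0515,0,5],
])

```text
clock: 41.1
ee_pos: [433.4, -187.2, 39.2]
ee_rot: [0.0, 0.715, 0.699, 0.0]
force: [-5.0, 2.2, 18.6]
opening: 22.1
```

Run:
```python
from fit import *
for i in range(2): c=cap("wrist")
cv2.imwrite("pics/w32.png",c["img"])
plan([433.7,-187,39.3],-1.3)
t=cap("top");crop(t,"pics/t32.png",280,170,430,270,5)
```

```text
clk 41.20 pos [ 433.4 -187.2   39.3] toolY deg -1.3 tilt z [ 0.  0. -1.] open 22.2 F [-2.3  1.8  9.7] q7 0.67
  to [ 433.7 -187.    39.3] shift m [ 0.0002  0.0003 -0.    ] turn(tool z down) -0.0 or 180.0
```

View pics/w32.png

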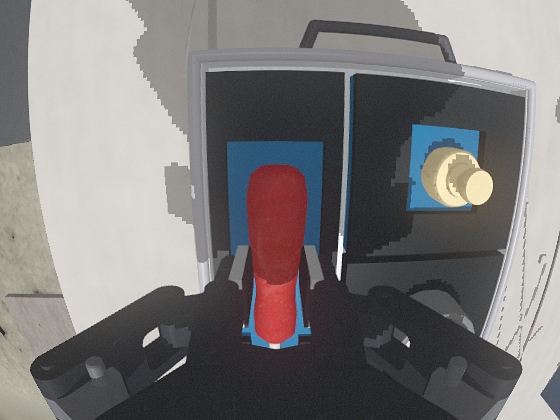

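View pics/t32.png

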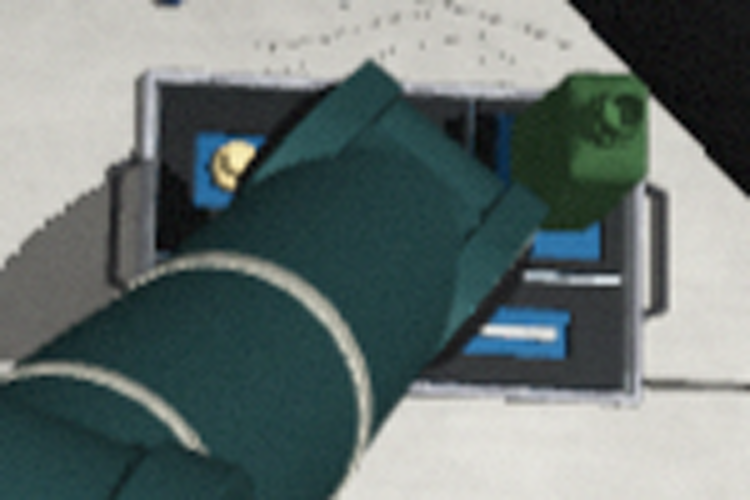

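arm_command([
  [0,0,0,0,30],
  [0,0,0,0,40],
  [0,0,0,0,50],
  [0,0,0,0,50],
  [0,0,-0.01,0,50],
  [0,0,-0.035,0,50],
  [0,0,-0.075,0,50],
  [0,0,-0.12,0,50],
  [0,0,-0.165,0,50],
  [0,0,-0.2,0,50],
])

```text
clock: 42.5
ee_pos: [433.2, -187.3, 241.3]
ee_rot: [0.001, 0.715, 0.699, 0.0]
force: [-0.8, 0.8, -0.7]
opening: 42.6
```

Run:
```python
from fit import *
for i in range(3): c=cap("wrist")
cv2.imwrite("pics/w33.png",c["img"])
plan([420,20,300],-1.3)
```

```text
clk 42.65 pos [ 433.8 -187.3  240.8] toolY deg -1.3 tilt z [ 0.004 -0.    -1.   ] open 42.4 F [ 0.4  0.1 -0.3] q7 0.43
  to [420  20 300] shift m [ 0.207  -0.0184 -0.0593] turn(tool z down) -0.0 or 180.0
```

View pics/w33.png

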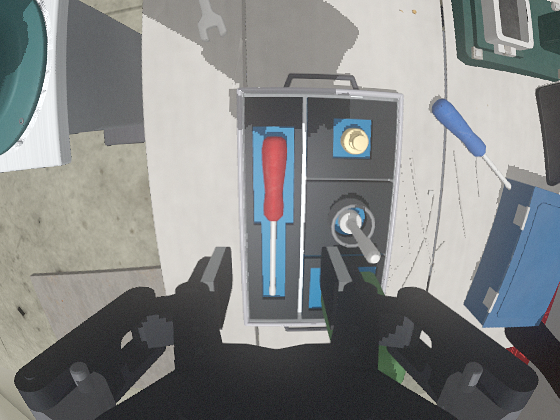

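arm_command([
  [0.01,0,-0.01,0,50],
  [0.035,-0.003,-0.03,0,50],
  [0.07,-0.006,-0.05,0,50],
  [0.11,-0.01,-0.06,0,50],
  [0.15,-0.014,-0.06,0,50],
  [0.185,-0.017,-0.06,0,50],
  [0.205,-0.019,-0.06,0,50],
  [0.21,-0.019,-0.06,0,50],
  [0.21,-0.019,-0.06,0,50],
  [0.21,-0.019,-0.06,0,50],
])

```text
clock: 43.9
ee_pos: [419.1, 22.4, 298.8]
ee_rot: [0.0, 0.716, 0.698, -0.0]
force: [-0.2, -0.0, 0.2]
opening: 42.8
```

Run:
```python
from fit import *
t=cap("top");s=cap("scene")
crop(t,"pics/t34.png",290,150,430,260,5.5);crop(s,"pics/s34.png",140,130,380,290,3.3)
crop(t,"pics/t35.png",140,140,300,260,4)
def rep(q,k,x0,zb):
    for n,c in(("top",t),("scene",s)):
        d=bot.masks_of(n,q)
        for e in d[:1]:
            m=e["mask"];ys,xs=np.nonzero(m); print(q,n,round(e["p"],2),xs.min(),xs.max(),ys.min(),ys.max(),fit([P+[0,0,zb] for P in MODELS[k]],[(c,m.astype(np.float32))],x0,k=="bottle"))
rep("dark_bottle_mid","bottle",(517,-329),13.5)
rep("spindle_pin_mid","pin",(519,-237),13.5)
rep("gold_collar_mid","collar",(522,-145),13.5)
rep("pale_bottle_mid","bottle",(567,207),0)
rep("ivory_collar_mid","collar",(459,90),0)
```

```text
dark_bottle_mid top 0.75 381 409 185 217 (array([ 518.79776476, -327.91753686]), np.float64(88.76138251351772), np.float64(0.09358765929937363))
dark_bottle_mid scene 0.7 339 367 145 214 (array([ 521.57711208, -326.99156454]), np.float64(96.20710993026701), np.float64(0.06200657784938812))
spindle_pin_mid top 0.42 355 365 197 209 (array([ 517.75221884, -238.75828723]), 0, np.float64(0.2808907926082611))
gold_collar_mid top 0.53 323 332 199 208 (array([ 521.16353851, -148.3104961 ]), 0, np.float64(0.12006578594446182))
gold_collar_mid scene 0.69 295 305 212 227 (array([ 524.29585285, -145.78826038]), 0, np.float64(0.11259541660547256))
pale_bottle_mid top 0.9 188 218 165 195 (array([564.96673523, 203.27433548]), np.float64(21.864363802368143), np.float64(0.15900997817516327))
pale_bottle_mid scene 0.9 151 186 181 263 (array([569.47889401, 209.64588581]), np.float64(25.748485266262918), np.float64(0.07929060608148575))
```

View pics/t34.png

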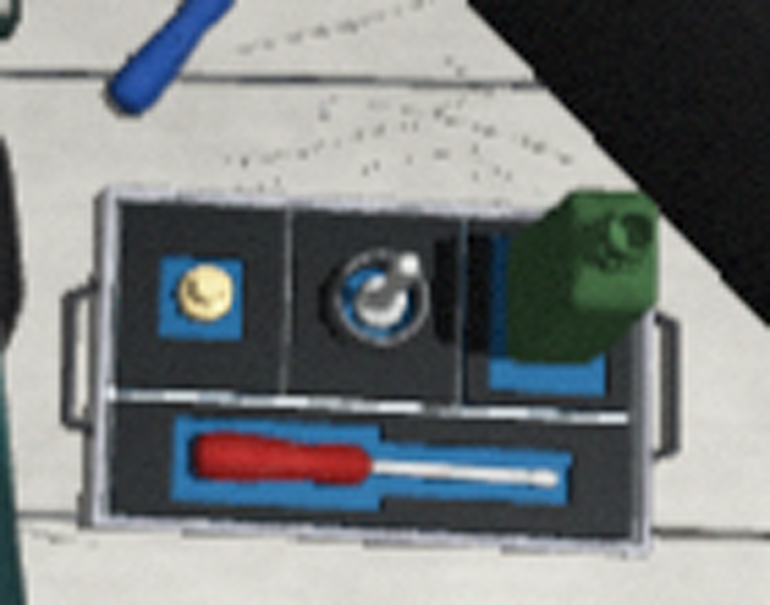

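View pics/s34.png

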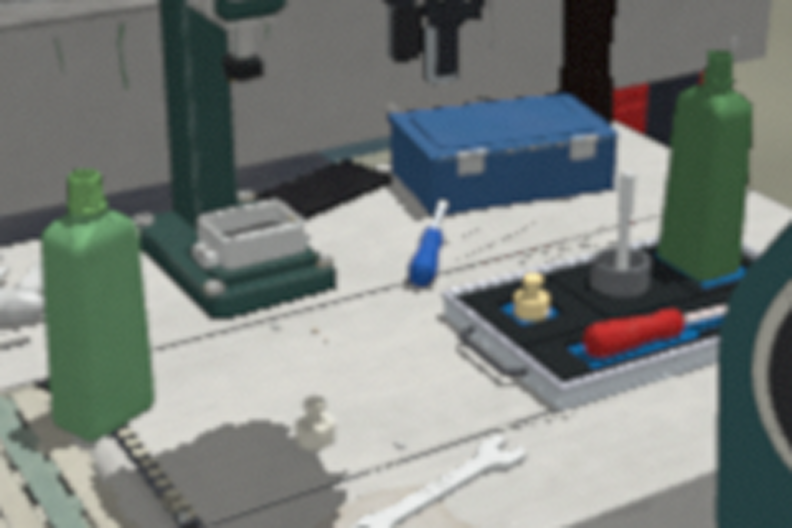

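Run:
```python
from fit import *
print(unproj(T,[[290+630/5.5-.4,150+231/5.5-.4]],211.5))
print(unproj(T,[[290+515/5.5-.4,150+359/5.5-.4],[290+605/5.5-.4,150+362/5.5-.4]],13.5))
bot.job_done(); print(bot.sense()["clock"])
```

```text
[[ 518.77530839 -327.37470355  211.5       ]]
[[ 493.21740654 -311.85375911   13.5       ]
 [ 492.8469269  -359.35721934   13.5       ]]
the job is handed in; nothing more can be done
the job is handed in; nothing more can be done
```

The kit is made up in the tray and the job is handed in at about 44 s of simulated time. The parts went in the order asked: dark green bottle, gold collar, spindle pin, then red screwdriver with its handle in the wide end.

**Seating:**
- The bottle, pin and screwdriver each met the floor at the height expected for being right down. Contact forces were about 8, 9 and 19 N.
- The collar gave no reading before release. I let it go within about 1 mm of its expected height, and it then stood upright in its recess.
- I had to set the collar back down and re-grip it higher, so the fingers would clear its recess.

**Final pictures, top and scene cameras:**
- All four parts lie inside their recesses, with the bottle, collar and pin upright.
- The bottle's mouth is at (519, −327), against a recess middle of (517.5, −329).
- The pale bottle and the ivory collar still stand where they were, and the gripper is clear of everything.

**Checks that disagreed or failed:**
- The bottle's near base edge read about 8 mm further in than the nominal size gives. I put this down to its rounded foot.
- The scene-camera fit gave the bottle a yaw about 7° off the top-camera fit, which matched the tray.
- The pale bottle's fitted position differed by 4–6 mm between cameras, but each camera gave the same reading before and after, within 3 mm.
- The detector did not return the ivory collar in the final pictures, so I judged its position by eye.

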